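Clip the framed display glass onto the inspection stage

TASK

Pick the black-framed display glass up off the blue pad by its upright grip, lay it flat on the open near end of the inspection stage, and slide it along under the two sprung clips, grip end last, until both clips have ridden up over the frame and snapped down into its notches. Push gently, by feel: it is glass, and the clip bridge with its sprung stop is set deeper or shallower each time. Let go with the glass lying flat and clipped, and leave the jar, gear, screwdriver and pliers where they are.

Things in the scene. Friction and masses are not known exactly. Their poses are not given: they have to be found in the camera images.
- plate: glass pane in a black plastic frame, 120 x 80 x 7.5 mm, about 140 g, lying right way up on the 4 mm thick blue pad. Origin: centre of the underside; x along the 120 mm length to the front (the end that goes under the clips, without grip), z up
- plate_grip (a point): centre of the top of the plate's upright black grip with yellow top, at the plate's rear end: 14 mm thick (plate x), 44 mm wide (y), centre at plate x = -52 mm, top 41.5 mm above the underside; its flat rear face is flush (1 mm) with the frame's rear end, free to push against; the frame is 7.5 mm thick. Axes as the plate's
- plate_front (a point): middle of the plate's lower front edge, 60 mm ahead of its origin. The side rails (12 mm wide, centred at y = +/-34 mm) have, going back from the front: a ramp 14 mm long from under 2 mm up to 7.5 mm, a 12 mm flat, a notch (26 to 44 mm behind the front, floor 3.5 mm above the underside, front wall marked yellow), then plain rail
- stage: fixed aluminium inspection stage, 260 x 130 mm, flat top 20 mm above the bench. Origin on the bench; x is the sliding direction, from the open entry (edge at x = -140 mm) to the blue clip bridge (the stage's far end is at x = 120 mm, bridge about 40 mm above the top); y to the left. The top is bare up to the guide mouth
- stage_mouth (a point): middle of the flared mouth of two low side guides (8 mm high), on the stage's top at stage x = -29 mm: 105 mm wide here, narrowing to an 84 mm channel from x = 2 to 60 mm, centred on y = 0. Sliding the plate under the clips beyond takes roughly 3 to 11 N (more if it is pressed down)
- stage_bridge (a point): middle of the range of the blue bridge, a fixed mark on the stage's top at stage x = 65 mm. The bridge, with clips and rubber-faced sprung stop, is locked up to 14 mm nearer or farther; this is not measured. At mid setting the stop's face is at this mark, the clip noses 32 mm before it. The clips drop in just as the plate meets the stop, which gives 2.5 N/mm for 4 mm, then is solid
- clip_left (a joint): angle in rad of the sprung steel clip (red tip) on the stage's +y side, hinged at the bridge 45 mm beyond its 10 mm roller nose (at y = +34 mm); positive as the nose rises. 0: stage empty, nose 2 mm above it; about 0.12: riding on the frame's flat; about 0.033: snapped down on the notch floor. Presses with 1 to 1.5 N
- clip_right (a joint): the same for the clip on the stage's -y side, nose at y = -34 mm
- parts_jar: bystander: amber glass jar with red lid, 44 mm across, 55 mm tall; origin under its centre
- reel_gear: bystander: white toothed reel gear with grey hub, 60 mm across, 30 mm tall; origin under its centre
- screwdriver: bystander: green-handled screwdriver lying on the bench along its x axis; origin under its middle
- pliers: bystander: long-nose pliers with blue handles, 160 mm long, lying on the bench; origin under the pivot, jaws to +x
There are look-alikes about, which are no part of the job. Of the things that look like the plate, take the one that is farthest from the robot's base at the start.

How it is judged:
On the way, in this order (a step that is already met when the one before it is completed fails the run):
1. the plate lies flat on the stage, front towards the clips, with the clips still down (z of plate in the frame of stage between 0.017 and 0.024 m and y of plate in the frame of stage between -0.02 and 0.02 m and x of plate_front in the frame of stage above -0.08 m and value of joint each of clip_left, clip_right below 0.02 rad and contact force between plate and stage above 0.3 N), for 0.1 s.
2. both clips ride up on the frame at once (value of joint each of clip_left, clip_right above 0.1 rad and z of plate in the frame of stage between 0.017 and 0.023 m and y of plate in the frame of stage between -0.006 and 0.006 m), for 0.05 s.
At the end, for the whole second after the job is handed in: Both clips sit snapped down in the notches (0.015 to 0.065 rad); the plate lies flat on the stage (3 mm, 2 degrees), front to the bridge, in line within 4 degrees and 6 mm sideways, its origin -12 to 24 mm along the stage's x, at rest and released (value of joint clip_left between 0.015 and 0.065 rad and value of joint clip_right between 0.015 and 0.065 rad and z of plate in the frame of stage between 0.017 and 0.023 m and y of plate in the frame of stage between -0.006 and 0.006 m and x of plate in the frame of stage between -0.012 and 0.024 m and angle between the x axis of plate and the x axis of stage, either way round below 0.07 rad and x of plate_front in the frame of stage above 0.04 m and angle between plate's own z axis and vertical below 0.035 rad and linear speed of plate below 0.01 m/s); the robot touches nothing.
It fails at once if the glass plate was forced against the stage, its guides, clips or stop with more than 36 N in all (contact force between plate and stage above 36 N).
It fails at once if the plate was tipped more than 40 degrees (angle between plate's own z axis and vertical above 0.7 rad).
It fails at once if the jar, gear, screwdriver or pliers was moved more than 15 mm (distance of any of parts_jar, reel_gear, screwdriver, pliers from where it was at the start of the episode above 0.015 m).
It also fails if it takes over 72 s, if anything falls off the work surface, if the arm or the gripper's body presses on something with over 40 N, if the wrist force passes 120 N, or if a joint passes its speed limit or range.

ROBOT

A 6-joint arm with a two-finger parallel gripper is mounted at the origin on the work surface. World frame = base frame: x ahead of the robot, y to its left, z up, the work surface at z = 0. Lengths are in m, angles in rad, forces in N, time in s.
With the tool pointing down it reaches from about 0.35 to 0.975 m from the base axis. Payload 4.9 kg.
Tool frame: the origin (TCP) lies at the very end of the fingers, on their centre line; the grasp point (between the pads) lies 19 mm behind it; z points along the fingers, y is the direction in which the jaws open and shut (so a half turn about z gives the same grasp; the last joint's range is limited). The gripper opens to 85 mm and grips with 20 to 120 N. Pads are 22 mm wide; open, the fingers measure 114 mm over their backs; the gripper's body (76 mm by 85 mm) begins 54 mm behind the grasp point. The pads swing forward as they close: fully open they stand 13 mm farther back than shut.
Start: joints at [1.21, 0.053, 1.613, -0, 1.476, -0.119], TCP at [0.15, 0.607, 0.203] pointing down, gripper open.
Joint ranges: [-3.01, 3.01], [-1.01, 2.22], [0.06, 2.58], [-1.02, 4.17], [0.09, 2.62], [-3.14, 3.14]. Speed limits (rad/s): [2.57, 2.57, 3.14, 3.14, 3.14, 3.14].

INTERFACE

Orientations are given as a unit quaternion [w, x, y, z].
In Python, from plant import state, grab_frame, camera_model, job_done, search_frame, masks_of, place_of gives the robot as it stands.
- The arm moves only by the tool drive_tool, never from a script. Its argument "series" is a list of rows, each a list of 2 entries, a list of its own where there are three numbers: the shift along the world's x, y, z in m, then the turn, a rotation vector about the world's x, y, z in degrees. A call has 1 to 8 rows; each row is the pose to reach, as a shift and turn from the pose commanded when the call began; what a row does not reach only later rows make up. A row lasts 1/10 s, in which the tool goes at most 50 mm and 8.59 degrees, less where a joint would pass 70% of its speed; a pose out of reach is approached as far as the arm can. A call with a gripper value outside its range is refused whole. "fingers" is the closure, from -1 (fully open) to 1 (shut), so that 0 is half open, set as the call begins (left out, the last holds). The fingers move at their own pace and stop on an object; the grip force is fixed at half the most. Time passes only in rows, so rows that repeat a pose let the fingers close. It gives the time, the measured TCP pose, the force and the opening at its end, in the units of the state.
- state(): the state, without advancing time (a new reading comes with each control period).
- grab_frame(name): name is "scene" or "top"; returns the picture (384x512x3 uint8, red, green, blue); there is no depth.
- camera_model(name): a dict with "fovy" (degrees; the focal length in pixels is half the picture's height over the tangent of half this angle, whatever the lens; pixels are square), "cx", "cy" (the principal point, pixels), "rvec" (rotation vector, rad) and "tvec" (3), from world to camera coordinates, as OpenCV has them. Camera axes: x right, y down, z forward; pixel columns grow to the right and rows downward; lengths in m; the calibration is good to about 2 mm. A picture is of the moment at which its call begins. camera_model takes no time and is no camera call.
- job_done(): hands the job in, once; it reports no verdict.
Trained networks look in the newest picture that a camera, given by its name, has taken for a name from the list of things; names that differ only in an ending like _2 or _b are one class to them, and where a whole thing is asked for, a point or a joint stands for the part that bears it (a point fixed in the world has none). Each returns a list of dicts, best first, with "confidence" (0 to 1); they miss things now and then, are a little off and sometimes report something else, mostly with a low value. They report only what shows in the picture. A call takes as long as a camera call. They do not tell look-alikes from the thing itself.
- search_frame(camera, name): "location" ([x, y, z] in m, in world coordinates, good to about 4 mm: the middle of the surface that is visible of it).
- masks_of(camera, name): "pixels" (384x512 bool, what is visible of it).
- place_of(camera, name): "location" ([x, y, z] in m, in world coordinates, good to about 4 mm: a listed point, or the origin of a listed thing).
The state is a dict: "time": time; "joint_pos": joint angles; "joint_vel": joint speeds; "joint_efforts": joint torques, N m; "tool_pos": TCP position; "tool_rot": TCP orientation; "contact_force": force on the tool from outside, world axes, zero at the start; "ft_torque": the same for the moment, N m; "gripper_width": opening from 0.0 (shut) to 1.0 (fully open).
Only numpy, scipy, OpenCV 4.12 (cv2) and the standard library are available. Lean on these libraries where they do the work, as an engineer would, in place of code of your own. Each camera call takes 0.05 s, during which the arm holds its last target.

## Working session

There is one attempt and no reset: what is moved stays moved. The work goes in short steps, Python scripts to look and compute and a tool call to move; the robot and the scene stay as the last step left them, time stands still between calls to the robot, and variables do not carry over. Pictures are saved under pics/ and viewed, and the job is handed in when it is done.

Besides the shell and the picture viewer there is one more tool, called after "Emit:" by a JSON object that holds its "op" and its "data". drive_tool: Moves the arm, as the interface text tells. Its arguments: {"type":"object","properties":{"series":{"type":"array","items":{"type":"array"}},"fingers":{"type":"number"}},"required":["series"]}

```bash
mkdir -p pics; ls; python3 - <<'E'
from plant import *
import cv2
print(state())
for n in("scene","top"):
    im=grab_frame(n); cv2.imwrite(f"pics/{n}0.png",cv2.resize(im[:,:,::-1],(800,600),interpolation=cv2.INTER_CUBIC)); print(n,camera_model(n))
    for t in("plate","plate_grip","plate_front","stage","stage_mouth","stage_bridge"):
        print(n,t,[(d['location'],round(d['confidence'],2)) for d in place_of(n,t)])
E
```

```text
pics
{'time': 0.0, 'joint_pos': array([ 1.20998664e+00,  5.33791523e-02,  1.61430592e+00, -1.55970931e-05,
        1.47600347e+00, -1.18983020e-01]), 'joint_vel': array([-0.0019293 , -0.00134966, -0.00028332,  0.00088152,  0.00258219,
        0.00108453]), 'joint_efforts': array([ 2.21860764e-04, -3.93675935e+01, -3.70178747e+01, -1.08047643e-04,
        6.79081189e-03,  2.54672085e-05]), 'tool_pos': array([0.14942205, 0.6061667 , 0.20194214]), 'tool_rot': array([-2.41452993e-04,  1.20618117e-01,  9.92698429e-01, -1.01977768e-03]), 'contact_force': array([0.27522054, 0.35583143, 0.41274682]), 'ft_torque': array([ 0.02116119, -0.00536823,  0.00936385]), 'gripper_width': 0.9994674403877087}
scene {'fovy': 44.49184956979921, 'cx': 265.2142040273067, 'cy': 197.07443940192886, 'rvec': array([ 0.9534002 ,  2.27325013, -1.24937391]), 'tvec': array([ 0.337991  , -0.13584508,  1.74415648])}
scene plate [([0.3406, -0.2397, 0.0011], 0.97), ([0.6059, 0.1992, 0.0056], 0.88), ([0.4012, 0.2471, 0.0003], 0.83), ([0.2367, 0.3713, -0.0001], 0.7)]
scene plate_grip [([0.5557, 0.1925, 0.0447], 0.91), ([0
[... 753 characters left out ...]
50367895, 1.28704218])}
top plate [([0.2314, 0.3689, -0.0028], 0.78), ([0.3404, -0.2326, 0.0023], 0.77), ([0.6071, 0.2015, 0.0023], 0.64), ([0.4029, 0.2526, -0.0022], 0.62), ([0.4413, -0.0164, 0.0002], 0.58)]
top plate_grip [([0.5565, 0.1916, 0.0469], 0.98), ([0.2293, 0.3245, 0.0422], 0.87), ([0.4483, 0.2642, 0.0433], 0.73), ([0.3463, -0.1856, 0.0456], 0.69)]
top plate_front [([0.3428, 0.2304, 0.0003], 0.97), ([0.6622, 0.2077, 0.0073], 0.83), ([0.2363, 0.4316, -0.0013], 0.59), ([0.3298, -0.2951, -0.0047], 0.57)]
top stage [([0.6053, -0.1911, 0.002], 0.82), ([0.6662, 0.2056, 0.0048], 0.38)]
top stage_mouth [([0.5762, -0.1864, 0.0169], 0.81)]
top stage_bridge [([0.6632, -0.2063, 0.0157], 0.6)]
```

View pics/scene0.png

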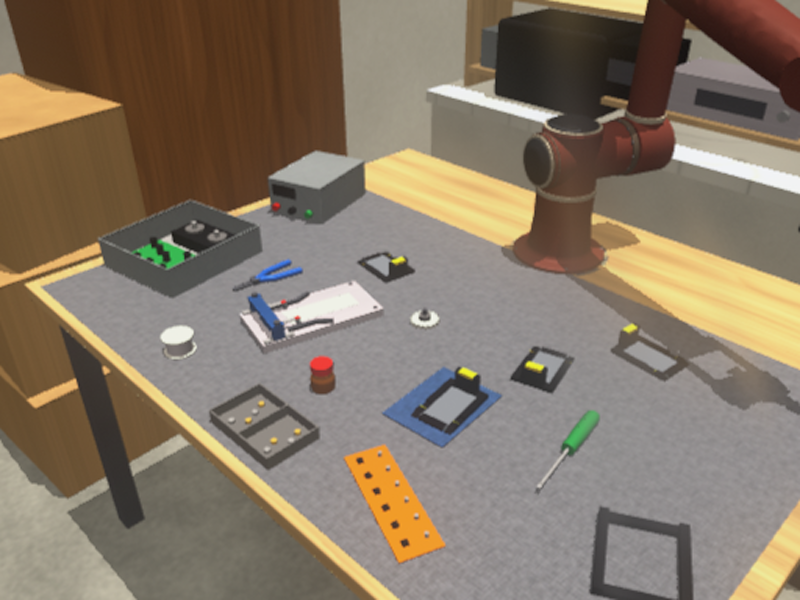

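View pics/top0.png

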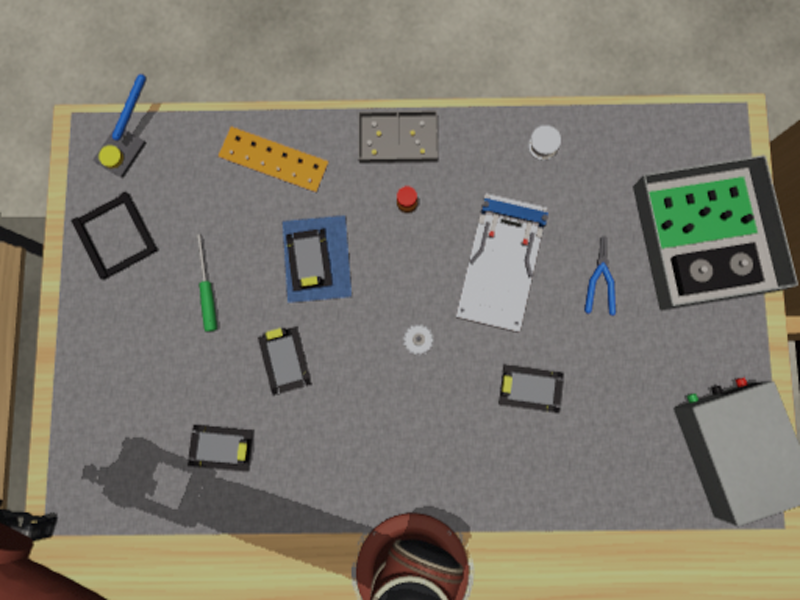

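The scene shows four framed plates. Pixels below are in the 800x600 top view:
- (308,258): on the blue pad, 0.64 m from the base
- (285,360): 0.47 m
- (220,448): 0.44 m
- (532,388): 0.42 m

The one on the pad is the farthest and the only one lying on blue, so it fits. The empty frame at (115,235) has no glass or grip. Next I'll make an enlarged crop with the model projected onto it.

```bash
cat > h.py <<'E'
import numpy as np, cv2
from plant import *
def P(n,pts):
    m=camera_model(n); f=192/np.tan(np.radians(m['fovy']/2))
    K=np.array([[f,0,m['cx']],[0,f,m['cy']],[0,0,1]])
    return cv2.projectPoints(np.array(pts,float).reshape(-1,1,3),m['rvec'],m['tvec'],K,None)[0].reshape(-1,2)
def W(o,yaw,pts):
    c,s=np.cos(yaw),np.sin(yaw); R=np.array([[c,-s,0],[s,c,0],[0,0,1]])
    return np.array(pts,float)@R.T+np.array(o)
def crop(n,im,c,half,sc,polys,fn):
    x0,y0=int(c[0]-half),int(c[1]-half)
    x0=max(x0,0);y0=max(y0,0)
    s=im[y0:y0+2*half,x0:x0+2*half,::-1]
    s=cv2.resize(s,None,fx=sc,fy=sc,interpolation=cv2.INTER_CUBIC)
    for p,col in polys:
        q=((P(n,p)-[x0,y0]+.5)*sc-.5)
        cv2.polylines(s,[np.round(q*16).astype(np.int32)],True,col,1,cv2.LINE_AA,4)
    cv2.imwrite(fn,s)
def rect(x0,x1,y0,y1,z): return [[x0,y0,z],[x1,y0,z],[x1,y1,z],[x0,y1,z]]
E
cat > ov.py <<'E'
from h import *
import sys
tag=sys.argv[1]
po=[float(v) for v in sys.argv[2:5]]; so=[float(v) for v in sys.argv[5:8]]
for n in("top","scene"):
    im=grab_frame(n)
    o=[po[0],po[1],.004]; y=np.radians(po[2])
    pl=[(W(o,y,rect(-.06,.06,-.04,.04,.0075)),(0,255,0)),(W(o,y,rect(-.059,-.045,-.022,.022,.0415)),(0,0,255))]
    crop(n,im,P(n,[o])[0],36 if n=="top" else 45,8 if n=="top" else 6,pl,f"pics/{tag}_{n}_p.png")
    o=[so[0],so[1],0]; y=np.radians(so[2])
    st=[(W(o,y,rect(-.14,.12,-.065,.065,.02)),(0,255,0)),(W(o,y,[[-.029,0,.02],[.065,0,.02]]),(255,0,255)),(W(o,y,rect(.002,.06,-.042,.042,.02)),(0,255,255))]
    crop(n,im,P(n,[o])[0],55,10,st,f"pics/{tag}_{n}_s.png")
E
python3 ov.py a .607 .2 8.5 .605 -.191 -14
cd pics; python3 -c "
import cv2,numpy as np
a=[cv2.resize(cv2.imread(f'a_{n}_p.png'),(390,390)) for n in('top','scene')]
cv2.imwrite('ap.png',np.hstack(a))"
```

```text
(no output)
```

View pics/ap.png

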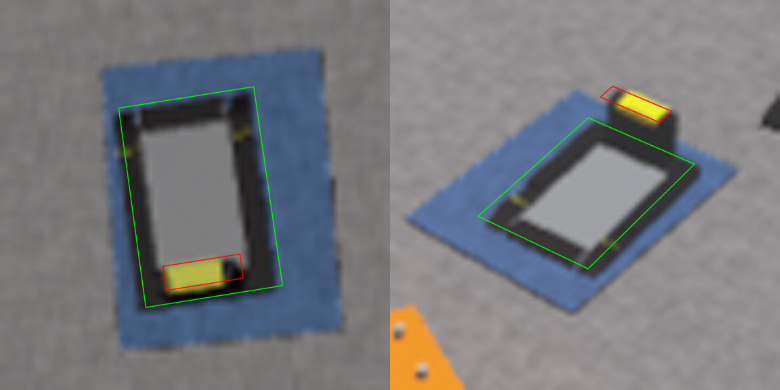

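```bash
cd pics; python3 -c "
import cv2
for n in('top','scene'):
  a=cv2.imread(f'a_{n}_s.png');print(a.shape);cv2.imwrite(f'as_{n}.png',cv2.resize(a,(600,600),interpolation=cv2.INTER_AREA))"
```

```text
(1100, 1100, 3)
(1100, 1100, 3)
```

View pics/as_top.png

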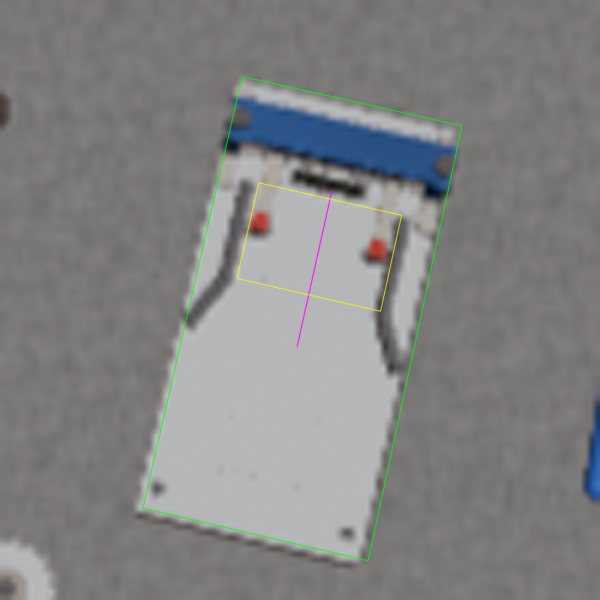

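View pics/as_scene.png

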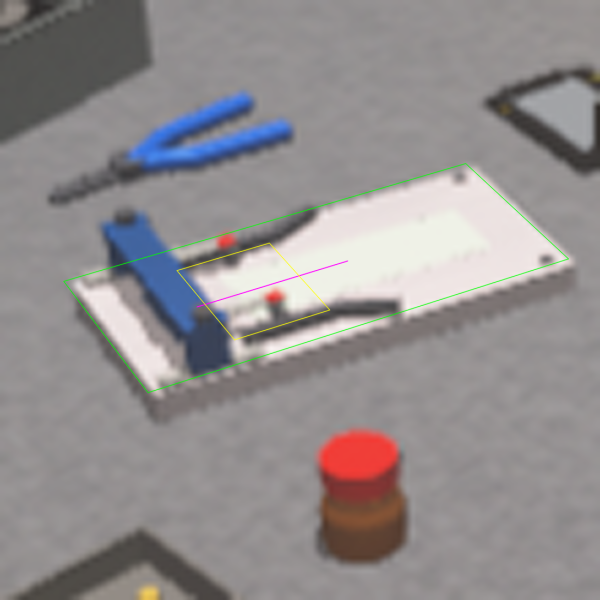

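The crop confirms the plate on the blue pad: glass, yellow notch marks near its front and the grip at the rear. The overlay is off by about 1–2° in yaw for the plate and a few mm for both, so I'll refine on rectified planes.

```bash
cat > fit.py <<'E'
from h import *
from scipy.optimize import minimize
def fitrect(n,im,o,yaw,L,Wd,z,maskf):
    # maximise mean gradient contrast across rectangle border
    g=maskf(im).astype(np.float32)
    g=cv2.GaussianBlur(g,(0,0),0.7)
    t=np.linspace(-.9,.9,60)
    def samp(p,d):
        a,b=L/2+d,Wd/2+d
        pts=[]
        for s in(-1,1):
            pts+= [[t_*L/2,s*b,z] for t_ in t]+[[s*a,t_*Wd/2,z] for t_ in t]
        q=P(n,W([p[0],p[1],0],p[2],pts)).astype(np.float32)
        return cv2.remap(g,q[:,:1],q[:,1:],cv2.INTER_LINEAR).ravel()
    f=lambda p:-np.mean(samp(p,-.003)-samp(p,.003))
    best=min((minimize(f,[o[0]+dx,o[1]+dy,yaw+dw],method='Nelder-Mead',options=dict(initial_simplex=np.array([[0,0,0],[.004,0,0],[0,.004,0],[0,0,.03]])+[o[0]+dx,o[1]+dy,yaw+dw])) for dx in(-.004,.004) for dy in(-.004,.004) for dw in(-.02,.02)),key=lambda r:r.fun)
    return best.x[:2],np.degrees(best.x[2]),best.fun
gray=lambda im:im.astype(np.float32).mean(2)
dark=lambda im:255-im.astype(np.float32).max(2)
E
python3 - <<'E'
from fit import *
for n in("top","scene"):
    im=grab_frame(n)
    print(n,'plate',fitrect(n,im,[.607,.2],np.radians(7.5),.12,.08,.0075,lambda i:(255.-i[:,:,2])))
    print(n,'plate',fitrect(n,im,[.607,.2],np.radians(7.5),.12,.08,.0115,lambda i:(255.-i[:,:,2])))
    print(n,'stage',fitrect(n,im,[.605,-.191],np.radians(-13.5),.26,.13,.02,gray))
    yel=lambda i:np.minimum(i[:,:,0],i[:,:,1]).astype(np.float32)-i[:,:,2]
    print(n,'grip',fitrect(n,im,[.5555,.192],np.radians(7.5),.014,.044,.0455,yel))
    for t in ("plate_grip","stage_mouth","stage_bridge"):
        print([(np.round(d['location'],4),round(d['confidence'],2)) for d in place_of(n,t)][:2])
E
```

```text
top plate (array([0.60490968, 0.20378114]), np.float64(8.155264052169114), np.float64(-62.05390548706055))Traceback (most recent call last):
  File "<stdin>", line 5, in <module>
  File "fit.py", line 16, in fitrect
    best=min((minimize(f,[o[0]+dx,o[1]+dy,yaw+dw],method='Nelder-Mead',options=dict(initial_simplex=np.array([[0,0,0],[.004,0,0],[0,.004,0],[0,0,.03]])+[o[0]+dx,o[1]+dy,yaw+dw])) for dx in(-.004,.004) for dy in(-.004,.004) for dw in(-.02,.02)),key=lambda r:r.fun)
  File "fit.py", line 16, in <genexpr>
    best=min((minimize(f,[o[0]+dx,o[1]+dy,yaw+dw],method='Nelder-Mead',options=dict(initial_simplex=np.array([[0,0,0],[.004,0,0],[0,.004,0],[0,0,.03]])+[o[0]+dx,o[1]+dy,yaw+dw])) for dx in(-.004,.004) for dy in(-.004,.004) for dw in(-.02,.02)),key=lambda r:r.fun)
              ~~~~~~~~^^^^^^^^^^^^^^^^^^^^^^^^^^^^^^^^^^^^^^^^^^^^^^^^^^^^^^^^^^^^^^^^^^^^^^^^^^^^^^^^^^^^^^^^^^^^^^^^^^^^^^^^^^^^^^^^^^^^^^^^^^^^^^^^^^^^^^^^^^^^^^^^^^^^^^^^^^^^
    res = _minimize_neldermead(fun, x0, args, callback, bounds=bounds,
                               **options)
    fsim[k] = func(sim[k])
              ~~~~^^^^^^^^
    fx = function(np.copy(x), *(wrapper_args + args))
  File "fit.py", line 15, in <lambda>
    f=lambda p:-np.mean(samp(p,-.003)-samp(p,.003))
                                      ~~~~^^^^^^^^
  File "fit.py", line 13, in samp
    q=P(n,W([p[0],p[1],0],p[2],pts)).astype(np.float32)
      ~^^^^^^^^^^^^^^^^^^^^^^^^^^^^^
  File "h.py", line 4, in P
    m=camera_model(n); f=192/np.tan(np.radians(m['fovy']/2))
ValueError: time passes only in moves, steps and waits
```

```bash
sed -i 's/^def P(n,pts):/import functools\ncamera_model=functools.lru_cache(camera_model)\ndef P(n,pts):/' h.py
cat > run1.py <<'E'
from fit import *
def tp(f):
    try: return f()
    except Exception as e: return e
yel=lambda i:np.minimum(i[:,:,0],i[:,:,1]).astype(np.float32)-i[:,:,2]
for n in("top","scene"):
    im=grab_frame(n)
    print(n,'plate',fitrect(n,im,[.607,.2],np.radians(7.5),.12,.08,.0115,lambda i:(255.-i[:,:,2])))
    print(n,'stage',fitrect(n,im,[.605,-.191],np.radians(-13.5),.26,.13,.02,gray))
    print(n,'grip',fitrect(n,im,[.5555,.192],np.radians(7.5),.014,.044,.0455,yel))
    for t in ("plate_grip","stage_mouth","stage_bridge"):
        print([(np.round(d['location'],4),round(d['confidence'],2)) for d in place_of(n,t)][:2])
E
python3 run1.py; python3 -c "
from plant import *;print(state()['time'])"
```

```text
top plate (array([0.60405201, 0.20314792]), np.float64(8.12044006549695), np.float64(-62.26869201660156))
top stage (array([ 0.59388495, -0.18443402]), np.float64(-14.382053916204194), np.float64(-38.115867614746094))
top grip (array([0.55125163, 0.20329007]), np.float64(12.06434037611285), np.float64(-48.288150787353516))
[(array([0.445 , 0.2641, 0.0432]), 0.82), (array([0.2299, 0.3252, 0.0403]), 0.76)]
[(array([ 0.5776, -0.1831,  0.0214]), 0.91)]
[(array([ 0.6623, -0.2073,  0.0181]), 0.82), (array([ 0.4415, -0.0158,  0.0005]), 0.63)]
scene plate (array([0.6108991 , 0.20794436]), np.float64(8.760629715237114), np.float64(-46.220664978027344))
scene stage (array([ 0.59473645, -0.18122791]), np.float64(-14.448278502702104), np.float64(-42.841251373291016))
scene grip (array([0.55583568, 0.1905845 ]), np.float64(7.938266029733508), np.float64(-62.44520568847656))
[(array([0.5581, 0.1905, 0.0401]), 0.8), (array([ 0.3515, -0.1841,  0.0463]), 0.67)]
[(array([ 0.5755, -0.1808,  0.0203]), 0.76)]
[(array([ 0.6624, -0.207 ,  0.0212]), 0.97)]
1.25
```

Emit:
{"op": "drive_tool", "data": {"series": [[[0.034,-0.034,-0.005],[0,0,-5.5]],[[0.068,-0.068,-0.01],[0,0,-11]],[[0.102,-0.102,-0.015],[0,0,-16.5]],[[0.136,-0.136,-0.02],[0,0,-22]],[[0.17,-0.17,-0.025],[0,0,-27.5]],[[0.204,-0.204,-0.03],[0,0,-33]],[[0.238,-0.238,-0.035],[0,0,-38.5]],[[0.272,-0.272,-0.04],[0,0,-44]]], "fingers": 0.0}}

```text
time: 2.05
tool_pos: [0.4228, 0.3333, 0.1634]
tool_rot: [0.0, 0.485, 0.874, 0.0]
contact_force: [-0.3, -0.1, -0.2]
gripper_width: 0.5
```

Emit:
{"op": "drive_tool", "data": {"series": [[[0.034,-0.034,-0.005],[0,0,-5.5]],[[0.068,-0.068,-0.01],[0,0,-11]],[[0.102,-0.102,-0.02],[0,0,-16.5]],[[0.133,-0.14,-0.03],[0,0,-23.9]],[[0.133,-0.14,-0.043],[0,0,-23.9]],[[0.133,-0.14,-0.043],[0,0,-23.9]],[[0.133,-0.14,-0.043],[0,0,-23.9]]]}}

```text
time: 2.75
tool_pos: [0.5538, 0.1954, 0.1198]
tool_rot: [-0.001, 0.654, 0.757, -0.0]
contact_force: [0.1, 0.1, 0.4]
gripper_width: 0.503
```

```bash
python3 - <<'E'
from h import *
s=state();print({k:np.round(s[k],4) for k in('time','tool_pos','tool_rot','contact_force','gripper_width','joint_pos')})
a=[]
for n in("top","scene"):
    im=grab_frame(n); c=P(n,[[.58,.2,.05]])[0]; x,y=int(c[0]),int(c[1])
    a.append(cv2.resize(im[max(y-50,0):y+50,x-50:x+50,::-1],(400,400),interpolation=cv2.INTER_CUBIC))
cv2.imwrite('pics/b.png',np.hstack(a))
E
```

```text
{'time': np.float64(2.75), 'tool_pos': array([0.5538, 0.1954, 0.1198]), 'tool_rot': array([-5.000e-04,  6.539e-01,  7.566e-01, -4.000e-04]), 'contact_force': array([0.0612, 0.0857, 0.3716]), 'gripper_width': np.float64(0.5031), 'joint_pos': array([2.1240e-01, 2.9900e-02, 1.7789e+00, 4.0000e-04, 1.3340e+00,
       6.7000e-02])}
```

View pics/b.png

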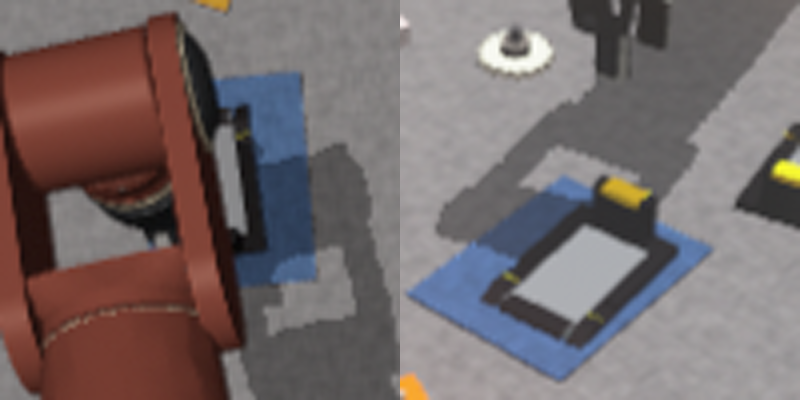

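```bash
python3 - <<'E'
from h import *
im=grab_frame("scene")
pts=[[.5538,.1954,.1198],[.5538,.1954,.0455],[.5538,.1954,.018],[.604,.2035,.0115]]
q=P("scene",pts); print(q)
x0,y0=int(q[1][0])-45,int(q[1][1])-60
s=cv2.resize(im[y0:y0+100,x0:x0+100,::-1],(600,600),interpolation=cv2.INTER_CUBIC)
for p in q: cv2.circle(s,tuple(int(v) for v in ((p-[x0,y0]+.5)*6)),3,(0,0,255),-1)
cv2.imwrite('pics/c.png',s)
E
```

```text
[[299.69481874 215.10542148]
 [298.54242888 237.74543335]
 [298.13399338 245.76961408]
 [287.96471202 257.35858356]]
```

View pics/c.png

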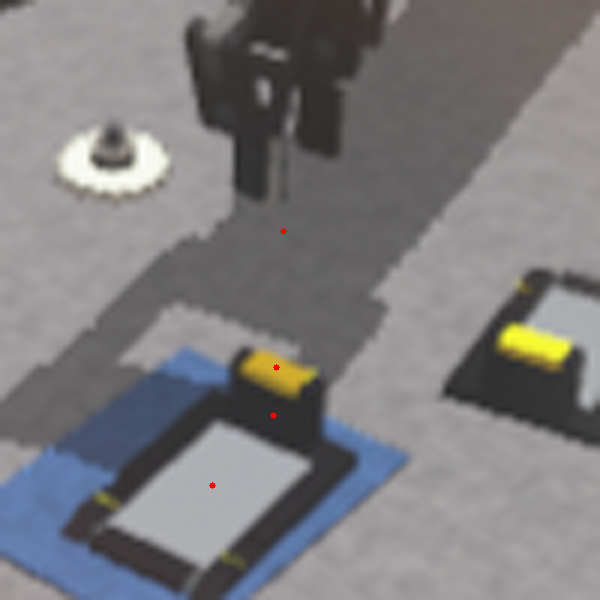

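```bash
python3 - <<'E'
from h import *
im=grab_frame("scene")
s=im[175:250,265:340,::-1].astype(float)
s=np.clip((s-10)*2.2,0,255).astype(np.uint8)
s=cv2.resize(s,(600,600),interpolation=cv2.INTER_NEAREST)
R=np.array([.9897,.1426,0])
for d in(-.021,.021):
  for z in (.1198,.1298):
    p=P("scene",[np.array([.5538,.1954,z])+R*d])[0]; cv2.circle(s,tuple(int(v) for v in ((p-[265,175]+.5)*8)),3,(0,0,255),-1)
cv2.imwrite('pics/d.png',s)
E
```

```text
(no output)
```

View pics/d.png

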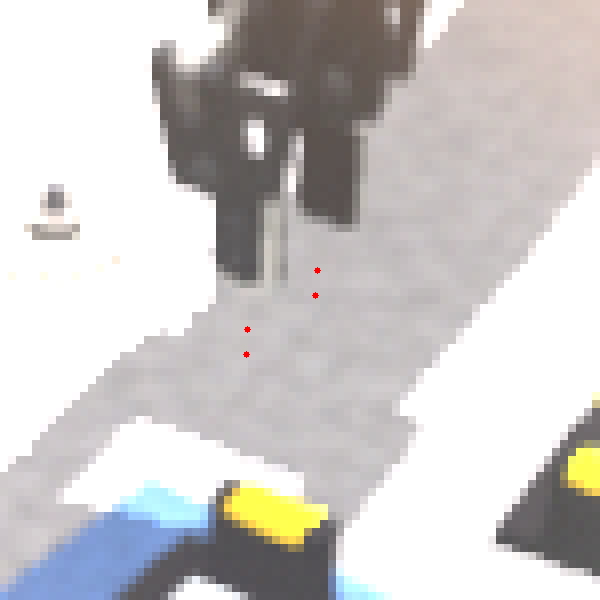

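Emit:
{"op": "drive_tool", "data": {"series": [[[0.001,0,-0.02],[0,0,0]],[[0.001,0,-0.04],[0,0,0]],[[0.001,0,-0.05],[0,0,0]],[[0.001,0,-0.05],[0,0,0]]]}}

```text
time: 3.35
tool_pos: [0.5541, 0.1951, 0.0687]
tool_rot: [-0.001, 0.654, 0.756, -0.001]
contact_force: [-0.2, 0.1, 0.3]
gripper_width: 0.499
```

```bash
cat > v.py <<'E'
from h import *
import sys
s=state();print({k:np.round(s[k],4).tolist() for k in('time','tool_pos','tool_rot','contact_force','gripper_width')})
t=s['tool_pos']
im=grab_frame("scene")
x0,y0=[int(v) for v in P("scene",[t])[0]-37]
s=im[y0:y0+75,x0:x0+75,::-1].astype(float)
s=np.clip((s-10)*1.7,0,255).astype(np.uint8)
s=cv2.resize(s,(600,600),interpolation=cv2.INTER_CUBIC)
p=P("scene",[t])[0]; cv2.circle(s,tuple(int(v) for v in ((p-[x0,y0]+.5)*8)),3,(0,0,255),-1)
cv2.imwrite(f'pics/{sys.argv[1]}.png',s)
E
python3 v.py e
```

```text
{'time': 3.35, 'tool_pos': [0.5541, 0.1951, 0.0687], 'tool_rot': [-0.0009, 0.6541, 0.7564, -0.0012], 'contact_force': [-0.1573, 0.0502, 0.3358], 'gripper_width': 0.4993}
```

View pics/e.png

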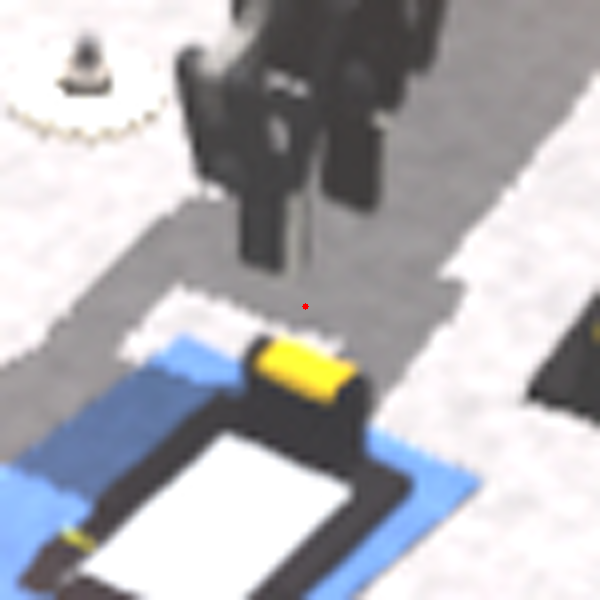

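Emit:
{"op": "drive_tool", "data": {"series": [[[0,0,-0.01],[0,0,0]],[[0,0,-0.02],[0,0,0]],[[0,0,-0.02],[0,0,0]]]}}

```text
time: 3.7
tool_pos: [0.5544, 0.1945, 0.0485]
tool_rot: [-0.001, 0.654, 0.756, -0.001]
contact_force: [0.3, -0.4, -0.8]
gripper_width: 0.505
```

```bash
python3 v.py f
```

```text
{'time': 3.7, 'tool_pos': [0.5544, 0.1945, 0.0485], 'tool_rot': [-0.0009, 0.6544, 0.7561, -0.0012], 'contact_force': [0.2906, -0.4094, -0.7909], 'gripper_width': 0.5049}
```

View pics/f.png

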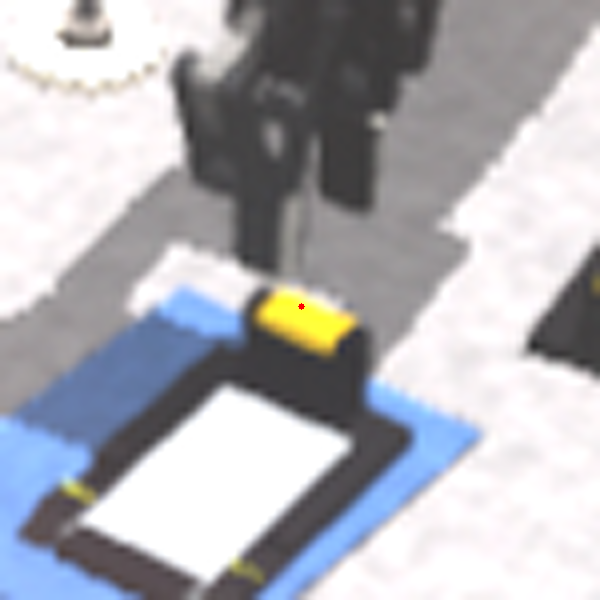

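Emit:
{"op": "drive_tool", "data": {"series": [[[0,0,0.015],[0,0,0]],[[0,0,0.025],[0,0,0]],[[0,0,0.025],[0,0,0]],[[0,0,0.025],[0,0,0]],[[0,0,0.025],[0,0,0]],[[0,0,0.025],[0,0,0]]], "fingers": 1.0}}

```text
time: 4.35
tool_pos: [0.5553, 0.1947, 0.0748]
tool_rot: [-0.0, 0.654, 0.756, -0.0]
contact_force: [0.3, 0.6, 0.8]
gripper_width: 0.002
```

```bash
python3 v.py g; python3 - <<'E'
from h import *
m=camera_model("scene");R=cv2.Rodrigues(m['rvec'])[0];print(-R.T@m['tvec'])
im=grab_frame("top");cv2.imwrite('pics/gt.png',cv2.resize(im[100:240,110:300,::-1],(760,560),interpolation=cv2.INTER_CUBIC))
print(P("top",[state()['tool_pos']]))
E
```

```text
{'time': 4.35, 'tool_pos': [0.5553, 0.1947, 0.0748], 'tool_rot': [-0.0002, 0.6544, 0.7561, -0.0003], 'contact_force': [0.3468, 0.5739, 0.8254], 'gripper_width': 0.0016}
[1.34252518 0.83898513 0.81762077]
[[196.61105424 177.06528613]]
```

View pics/g.png

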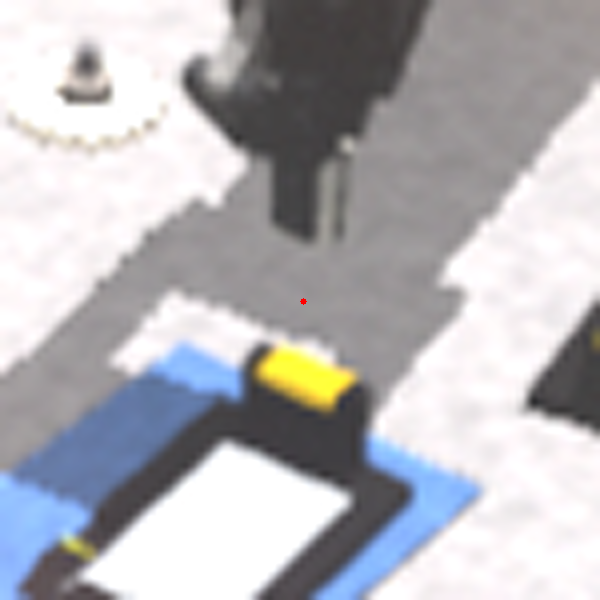

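View pics/gt.png

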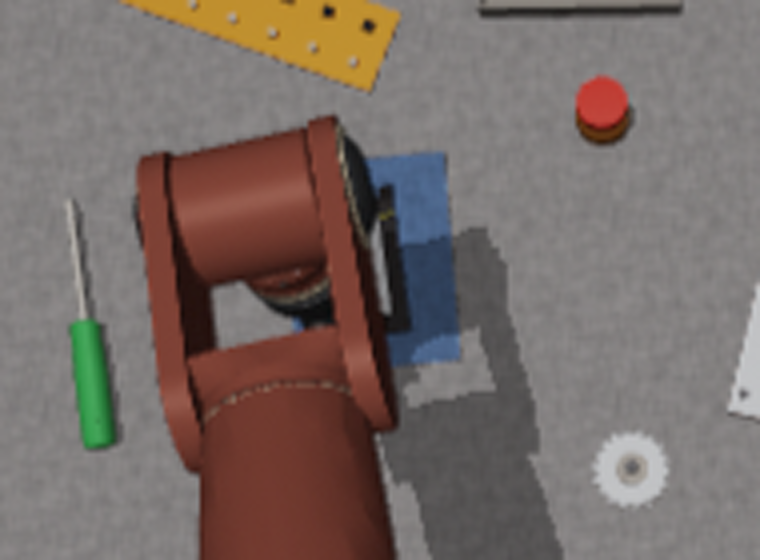

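Emit:
{"op": "drive_tool", "data": {"series": [[[0,0,-0.01],[0,0,0]],[[0,0,-0.02],[0,0,0]],[[0,0,-0.02],[0,0,0]],[[0,0,-0.025],[0,0,0]],[[0,0,-0.03],[0,0,0]],[[0,0,-0.035],[0,0,0]]], "fingers": -0.2}}

```text
time: 5.05
tool_pos: [0.5558, 0.1948, 0.0399]
tool_rot: [0.0, 0.654, 0.756, 0.0]
contact_force: [-0.1, 0.0, 0.4]
gripper_width: 0.597
```

```bash
python3 v.py h
```

```text
{'time': 5.05, 'tool_pos': [0.5558, 0.1948, 0.0399], 'tool_rot': [0.0001, 0.6544, 0.7561, 0.0001], 'contact_force': [-0.0582, 0.0129, 0.4107], 'gripper_width': 0.5969}
```

View pics/h.png

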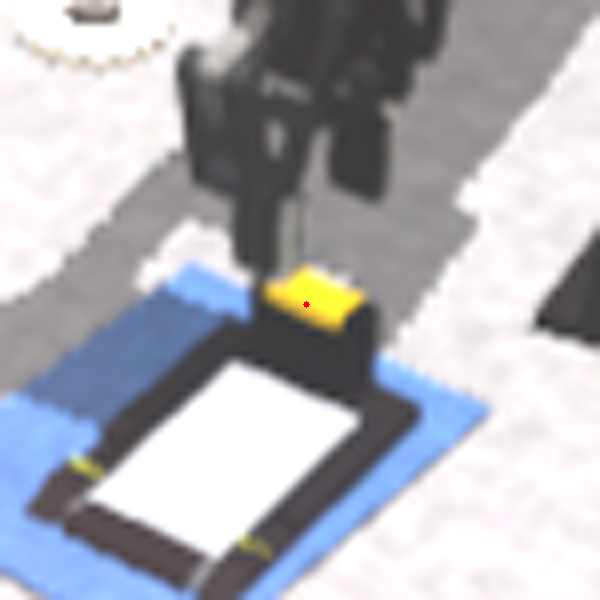

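Emit:
{"op": "drive_tool", "data": {"series": [[[0,0,-0.005],[0,0,0]],[[0,0,-0.01],[0,0,0]],[[0,0,-0.01],[0,0,0]]]}}

```text
time: 5.4
tool_pos: [0.555, 0.1946, 0.0292]
tool_rot: [-0.0, 0.654, 0.756, -0.001]
contact_force: [0.0, 0.4, 0.9]
gripper_width: 0.601
```

```bash
python3 v.py i
```

```text
{'time': 5.4, 'tool_pos': [0.555, 0.1946, 0.0292], 'tool_rot': [-0.0005, 0.6544, 0.7561, -0.0006], 'contact_force': [0.0343, 0.4214, 0.8693], 'gripper_width': 0.6009}
```

View pics/i.png

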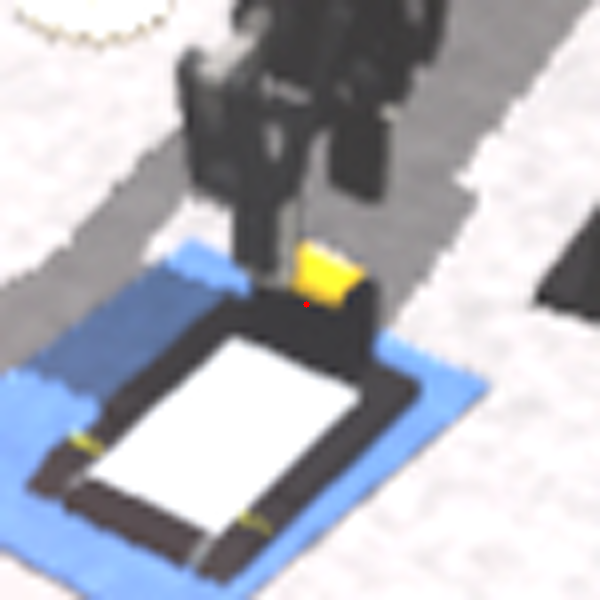

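Emit:
{"op": "drive_tool", "data": {"series": [[[0,0,-0.005],[0,0,0]],[[0,0,-0.01],[0,0,0]],[[0,0,-0.01],[0,0,0]]]}}

```text
time: 5.75
tool_pos: [0.5549, 0.1946, 0.0191]
tool_rot: [-0.001, 0.654, 0.756, -0.001]
contact_force: [0.7, -0.2, 0.3]
gripper_width: 0.6
```

```bash
python3 v.py j
```

```text
{'time': 5.75, 'tool_pos': [0.5549, 0.1946, 0.0191], 'tool_rot': [-0.0005, 0.6545, 0.7561, -0.0007], 'contact_force': [0.7361, -0.1628, 0.3284], 'gripper_width': 0.5998}
```

View pics/j.png

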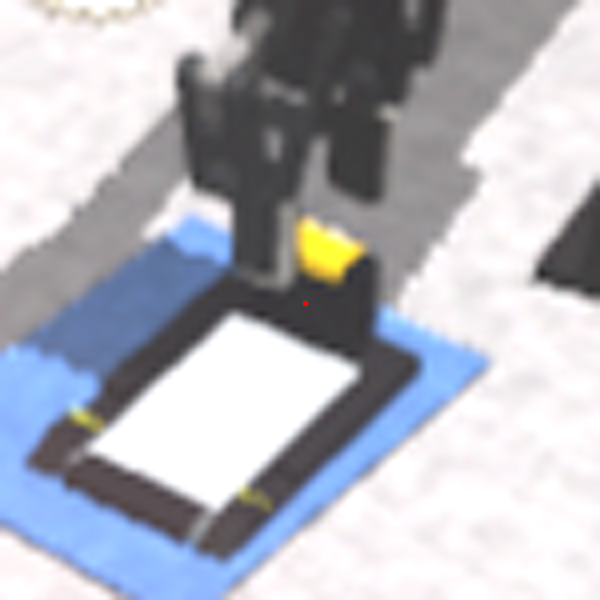

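Emit:
{"op": "drive_tool", "data": {"series": [[[0,0,-0.005],[0,0,0]],[[0,0,-0.01],[0,0,0]],[[0,0,-0.01],[0,0,0]]]}}

```text
time: 6.1
tool_pos: [0.5549, 0.1946, 0.0091]
tool_rot: [-0.001, 0.654, 0.756, -0.001]
contact_force: [0.4, -0.8, -0.5]
gripper_width: 0.598
```

```bash
python3 v.py k
```

```text
{'time': 6.1, 'tool_pos': [0.5549, 0.1946, 0.0091], 'tool_rot': [-0.0005, 0.6544, 0.7561, -0.0007], 'contact_force': [0.4304, -0.8058, -0.4774], 'gripper_width': 0.5981}
```

View pics/k.png

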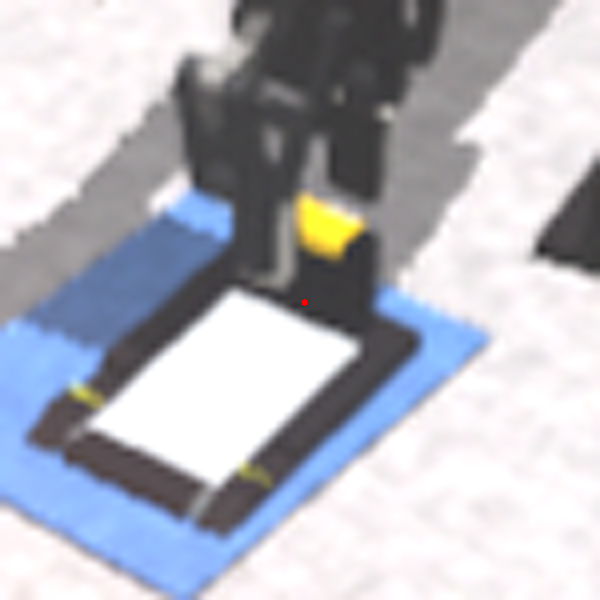

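Emit:
{"op": "drive_tool", "data": {"series": [[[0,0,-0.005],[0,0,0]],[[0,0,-0.008],[0,0,0]],[[0,0,-0.008],[0,0,0]]]}}

```text
time: 6.45
tool_pos: [0.5551, 0.1947, 0.0015]
tool_rot: [-0.0, 0.654, 0.756, -0.0]
contact_force: [0.1, 0.1, -0.8]
gripper_width: 0.6
```

```bash
python3 v.py l
```

```text
{'time': 6.45, 'tool_pos': [0.5551, 0.1947, 0.0015], 'tool_rot': [-0.0004, 0.6544, 0.7561, -0.0005], 'contact_force': [0.0633, 0.0938, -0.8074], 'gripper_width': 0.6004}
```

View pics/l.png

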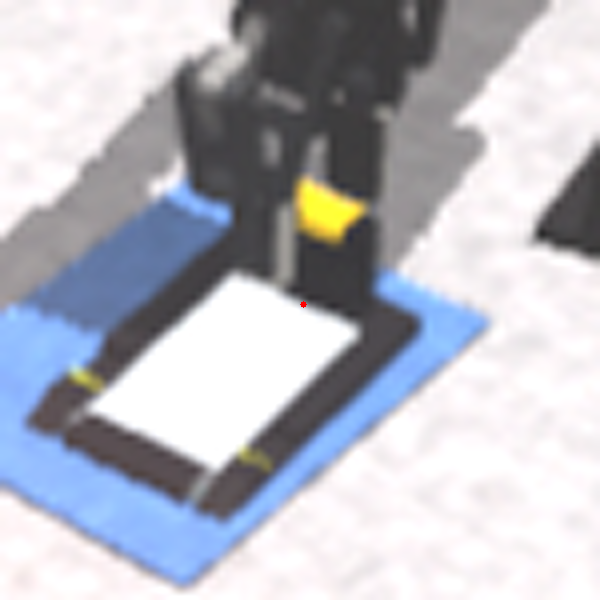

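Emit:
{"op": "drive_tool", "data": {"series": [[[0,0,0],[0,0,0]],[[0,0,0],[0,0,0]],[[0,0,0],[0,0,0]],[[0,0,0],[0,0,0]],[[0,0,0],[0,0,0]]], "fingers": 1.0}}

```text
time: 7.0
tool_pos: [0.556, 0.1949, 0.0027]
tool_rot: [0.0, 0.654, 0.756, 0.0]
contact_force: [-0.5, -0.5, 2.7]
gripper_width: 0.151
```

```bash
python3 v.py m
```

```text
{'time': 7.0, 'tool_pos': [0.556, 0.1949, 0.0027], 'tool_rot': [0.0002, 0.6544, 0.7561, 0.0003], 'contact_force': [-0.4887, -0.4626, 2.6568], 'gripper_width': 0.151}
```

View pics/m.png

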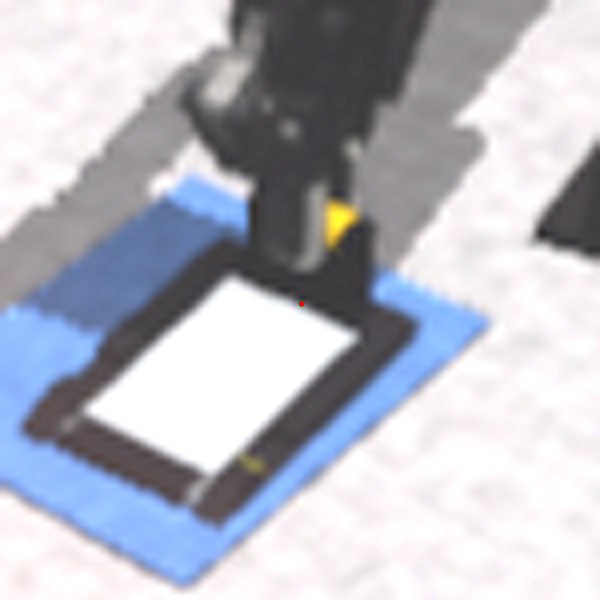

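Emit:
{"op": "drive_tool", "data": {"series": [[[0,0,0.005],[0,0,0]],[[0,0,0.015],[0,0,0]],[[0,0,0.03],[0,0,0]],[[0,0,0.06],[0,0,0]],[[0,0,0.09],[0,0,0]],[[0,0,0.09],[0,0,0]],[[0,0,0.09],[0,0,0]]]}}

```text
time: 7.75
tool_pos: [0.5565, 0.195, 0.0938]
tool_rot: [0.001, 0.654, 0.756, 0.001]
contact_force: [-0.0, -0.2, -2.2]
gripper_width: 0.142
```

```bash
python3 v.py n
```

```text
{'time': 7.75, 'tool_pos': [0.5565, 0.195, 0.0938], 'tool_rot': [0.0008, 0.6544, 0.7561, 0.0011], 'contact_force': [-0.0059, -0.2096, -2.2418], 'gripper_width': 0.1423}
```

View pics/n.png

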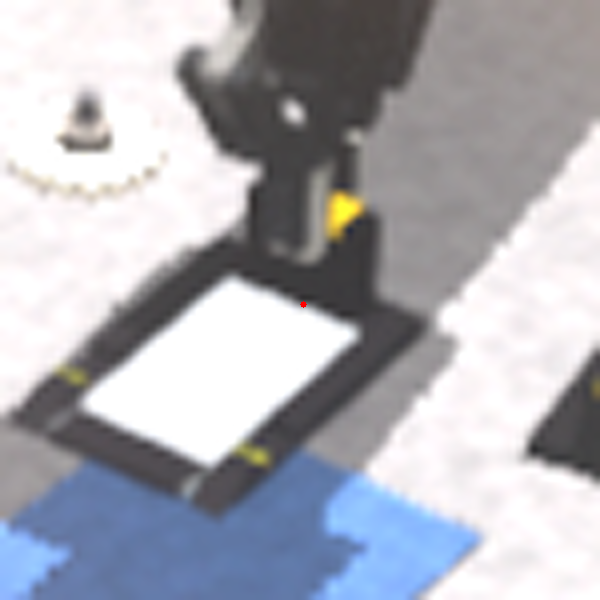

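Emit:
{"op": "drive_tool", "data": {"series": [[[-0.01,-0.04,0.005],[0,0,-3]],[[-0.02,-0.085,0.005],[0,0,-6]],[[-0.03,-0.13,0.005],[0,0,-9]],[[-0.043,-0.175,0.005],[0,0,-12]],[[-0.055,-0.22,0.005],[0,0,-15]],[[-0.066,-0.265,0.005],[0,0,-18]],[[-0.077,-0.31,0.005],[0,0,-21]],[[-0.0865,-0.345,0.0],[0,0,-22.6]]]}}

```text
time: 8.6
tool_pos: [0.4676, -0.1521, 0.091]
tool_rot: [-0.001, 0.791, 0.612, -0.001]
contact_force: [-0.0, -0.6, -1.8]
gripper_width: 0.145
```

Emit:
{"op": "drive_tool", "data": {"series": [[[0,-0.008,-0.01],[0,0,0]],[[0,-0.009,-0.025],[0,0,0]],[[0,-0.009,-0.04],[0,0,0]],[[0,-0.009,-0.045],[0,0,0]],[[0,-0.009,-0.045],[0,0,0]]]}}

```text
time: 9.1
tool_pos: [0.468, -0.1573, 0.045]
tool_rot: [-0.002, 0.789, 0.614, -0.001]
contact_force: [0.1, 0.8, -1.6]
gripper_width: 0.147
```

```bash
cat > w.py <<'E'
from h import *
import sys
s=state();print({k:np.round(s[k],4).tolist() for k in('time','tool_pos','tool_rot','contact_force','ft_torque','gripper_width')})
so=[.604,-.188,0];y=np.radians(-14.4)
for n,half in(("top",55),("scene",55)):
    im=grab_frame(n)
    q=P(n,[[.58,-.18,.03]])[0]; x0,y0=[int(v-half) for v in q]
    c=im[y0:y0+110,x0:x0+110,::-1].astype(float)
    c=np.clip((c-5)*1.2,0,255).astype(np.uint8)
    c=cv2.resize(c,(600,600),interpolation=cv2.INTER_CUBIC)
    cv2.imwrite(f'pics/{sys.argv[1]}_{n}.png',c)
E
python3 w.py o
```

```text
{'time': 9.1, 'tool_pos': [0.468, -0.1573, 0.045], 'tool_rot': [-0.0019, 0.7893, 0.614, -0.0008], 'contact_force': [0.0914, 0.7917, -1.5623], 'ft_torque': [0.0059, 0.0444, 0.0464], 'gripper_width': 0.1468}
```

View pics/o_top.png

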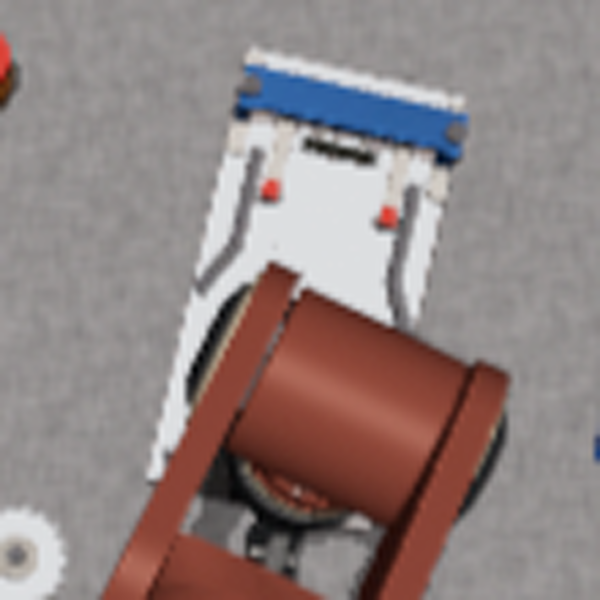

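View pics/o_scene.png

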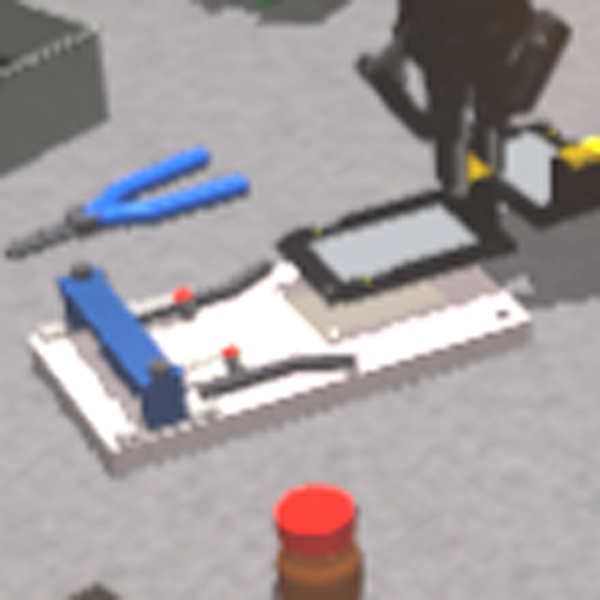

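Emit:
{"op": "drive_tool", "data": {"series": [[[0.002,-0.001,-0.01],[0,0,0]],[[0.002,-0.001,-0.02],[0,0,0]],[[0.002,-0.001,-0.023],[0,0,0]],[[0.002,-0.001,-0.023],[0,0,0]]]}}

```text
time: 9.6
tool_pos: [0.4703, -0.1598, 0.0231]
tool_rot: [-0.001, 0.79, 0.613, -0.0]
contact_force: [-0.3, -0.5, -0.7]
gripper_width: 0.14
```

```bash
cat > x.py <<'E'
from h import *
import sys
from fit import fitrect
s=state();print({k:np.round(s[k],4).tolist() for k in('time','tool_pos','tool_rot','contact_force','ft_torque','gripper_width')})
im=grab_frame("scene")
px,py,pw=[float(v) for v in sys.argv[2:5]]; zb=float(sys.argv[5])
so=np.array([.6045,-.185,0]);sy=np.radians(-14.4)
o=W(so,sy,[[px,py,zb]])[0]; y=sy+np.radians(pw)
L=[(W(o,y,rect(-.06,.06,-.04,.04,.0075)),(0,255,0)),(W(so,sy,rect(-.14,.12,-.065,.065,.02)),(255,0,0)),(W(so,sy,rect(.002,.06,-.042,.042,.02)),(0,255,255))]
crop("scene",im,P("scene",[[.58,-.18,.03]])[0],50,8,L,f'pics/{sys.argv[1]}.png')
a=cv2.imread(f'pics/{sys.argv[1]}.png');cv2.imwrite(f'pics/{sys.argv[1]}.png',cv2.resize(a,(600,600),interpolation=cv2.INTER_AREA))
E
python3 x.py p -.085 0 0 .023
```

```text
{'time': 9.6, 'tool_pos': [0.4703, -0.1598, 0.0231], 'tool_rot': [-0.001, 0.7899, 0.6132, -0.0005], 'contact_force': [-0.2637, -0.5351, -0.6906], 'ft_torque': [0.039, 0.0691, -0.0159], 'gripper_width': 0.1396}
```

View pics/p.png

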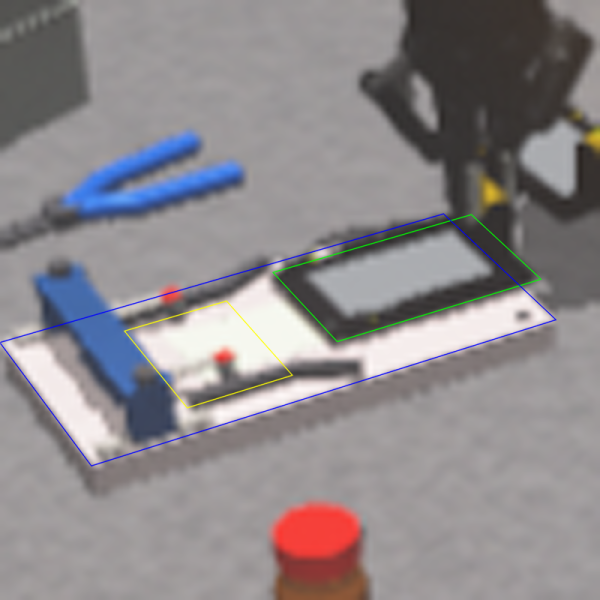

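Emit:
{"op": "drive_tool", "data": {"series": [[[0,0,-0.002],[0,0,0]],[[0,0,-0.004],[0,0,0]],[[0,0,-0.004],[0,0,0]]]}}

```text
time: 9.95
tool_pos: [0.471, -0.1602, 0.0201]
tool_rot: [-0.0, 0.79, 0.613, -0.0]
contact_force: [-0.5, 0.5, -1.6]
gripper_width: 0.146
```

Emit:
{"op": "drive_tool", "data": {"series": [[[0,0,-0.001],[0,0,0]],[[0,0,-0.001],[0,0,0]],[[0,0,-0.001],[0,0,0]]]}}

```text
time: 10.25
tool_pos: [0.4712, -0.1602, 0.0192]
tool_rot: [0.0, 0.79, 0.613, 0.0]
contact_force: [0.2, -0.9, -1.8]
gripper_width: 0.143
```

Emit:
{"op": "drive_tool", "data": {"series": [[[0,0,-0.001],[0,0,0]],[[0,0,-0.001],[0,0,0]],[[0,0,-0.001],[0,0,0]]]}}

```text
time: 10.55
tool_pos: [0.4714, -0.1603, 0.0186]
tool_rot: [0.0, 0.79, 0.613, 0.0]
contact_force: [-0.2, 0.8, 2.4]
gripper_width: 0.144
```

Emit:
{"op": "drive_tool", "data": {"series": [[[0,0,0],[0,0,0]],[[0,0,0],[0,0,0]],[[0,0,0],[0,0,0]],[[0,0,0.003],[0,0,0]],[[0,0,0.003],[0,0,0]]], "fingers": 0.55}}

```text
time: 11.05
tool_pos: [0.4715, -0.1604, 0.0217]
tool_rot: [0.0, 0.79, 0.613, 0.0]
contact_force: [0.8, 0.2, 0.4]
gripper_width: 0.227
```

```bash
python3 x.py q -.085 0 0 .02
```

```text
{'time': 11.05, 'tool_pos': [0.4715, -0.1604, 0.0217], 'tool_rot': [0.0004, 0.7899, 0.6132, 0.0002], 'contact_force': [0.8141, 0.2254, 0.4416], 'ft_torque': [0.0019, -0.0584, -0.0042], 'gripper_width': 0.2274}
```

View pics/q.png

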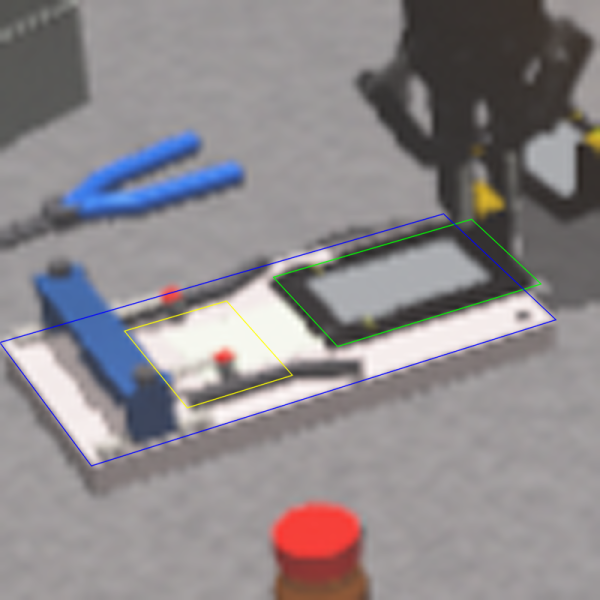

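Emit:
{"op": "drive_tool", "data": {"series": [[[0.0015,0.0058,0],[0,0,0]],[[0.0063,0.0046,0],[0,0,0]],[[0.0112,0.0033,0],[0,0,0]],[[0.016,0.0021,0],[0,0,0]],[[0.0209,0.0008,0],[0,0,0]],[[0.0257,-0.0004,0],[0,0,0]],[[0.0306,-0.0017,0],[0,0,0]],[[0.0306,-0.0017,0],[0,0,0]]]}}

```text
time: 11.9
tool_pos: [0.5021, -0.162, 0.021]
tool_rot: [-0.0, 0.79, 0.613, -0.0]
contact_force: [-1.2, -0.7, -0.3]
gripper_width: 0.225
```

```bash
python3 x.py r -.058 0 0 .02
```

```text
{'time': 11.9, 'tool_pos': [0.5021, -0.162, 0.021], 'tool_rot': [-0.0001, 0.7899, 0.6132, -0.0001], 'contact_force': [-1.1962, -0.7359, -0.3435], 'ft_torque': [-0.0003, 0.0494, -0.034], 'gripper_width': 0.2253}
```

View pics/r.png

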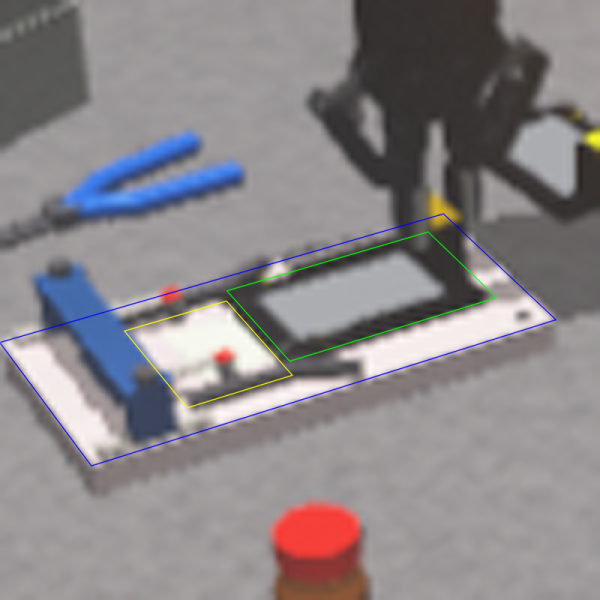

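Emit:
{"op": "drive_tool", "data": {"series": [[[0.0029,-0.0007,0],[0,0,0]],[[0.0058,-0.0015,0],[0,0,0]],[[0.0087,-0.0022,0],[0,0,0]],[[0.0116,-0.003,0],[0,0,0]],[[0.0145,-0.0037,0],[0,0,0]]]}}

```text
time: 12.45
tool_pos: [0.5166, -0.1657, 0.0213]
tool_rot: [0.0, 0.79, 0.613, 0.0]
contact_force: [-1.0, 0.6, 0.1]
gripper_width: 0.225
```

Emit:
{"op": "drive_tool", "data": {"series": [[[0.0019,-0.0005,0],[0,0,0]],[[0.0039,-0.001,0],[0,0,0]],[[0.0058,-0.0015,0],[0,0,0]],[[0.0077,-0.002,0],[0,0,0]]]}}

```text
time: 12.85
tool_pos: [0.5241, -0.1676, 0.0212]
tool_rot: [-0.0, 0.79, 0.613, -0.0]
contact_force: [-0.3, 0.7, 0.0]
gripper_width: 0.224
```

```bash
python3 x.py s -.035 0 0 .02
```

```text
{'time': 12.85, 'tool_pos': [0.5241, -0.1676, 0.0212], 'tool_rot': [-0.0001, 0.7899, 0.6132, -0.0], 'contact_force': [-0.3073, 0.6551, 0.0388], 'ft_torque': [0.0909, 0.1643, 0.0217], 'gripper_width': 0.2245}
```

View pics/s.png

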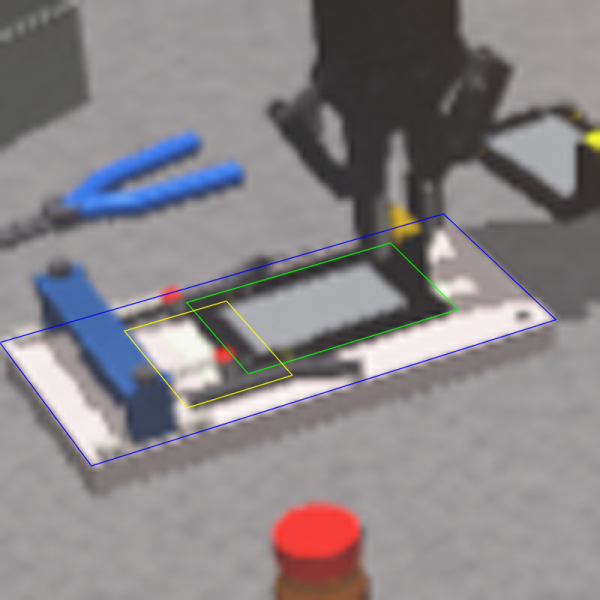

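Emit:
{"op": "drive_tool", "data": {"series": [[[0.0019,-0.0005,0],[0,0,0]],[[0.0039,-0.001,0],[0,0,0]],[[0.0058,-0.0015,0],[0,0,0]]]}}

```text
time: 13.2
tool_pos: [0.5292, -0.1688, 0.0212]
tool_rot: [-0.001, 0.79, 0.613, -0.001]
contact_force: [-4.6, 2.6, 3.6]
gripper_width: 0.228
```

Emit:
{"op": "drive_tool", "data": {"series": [[[0.0019,-0.0005,0],[0,0,0]],[[0.0039,-0.001,0],[0,0,0]],[[0.0058,-0.0015,0],[0,0,0]]]}}

```text
time: 13.5
tool_pos: [0.5338, -0.1697, 0.0209]
tool_rot: [-0.002, 0.79, 0.613, -0.001]
contact_force: [-8.4, 4.6, 6.8]
gripper_width: 0.223
```

```bash
python3 x.py t -.023 0 0 .02
```

```text
{'time': 13.5, 'tool_pos': [0.5338, -0.1697, 0.0209], 'tool_rot': [-0.0025, 0.7898, 0.6133, -0.0013], 'contact_force': [-8.3855, 4.5533, 6.7622], 'ft_torque': [0.6239, 1.5126, 0.1179], 'gripper_width': 0.2232}
```

View pics/t.png

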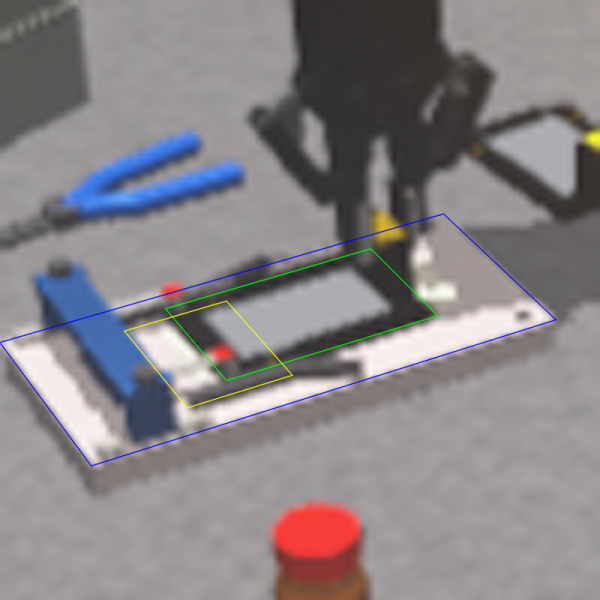

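Emit:
{"op": "drive_tool", "data": {"series": [[[-0.001,0.0003,-0.001],[0,0,0]],[[-0.002,0.0005,-0.002],[0,0,0]],[[-0.002,0.0005,-0.002],[0,0,0]]]}}

```text
time: 13.85
tool_pos: [0.534, -0.1703, 0.0192]
tool_rot: [0.001, 0.79, 0.613, 0.0]
contact_force: [-0.7, 1.0, -0.8]
gripper_width: 0.225
```

```bash
python3 v.py u
```

```text
{'time': 13.85, 'tool_pos': [0.534, -0.1703, 0.0192], 'tool_rot': [0.0006, 0.7899, 0.6132, 0.0003], 'contact_force': [-0.7118, 1.032, -0.8477], 'gripper_width': 0.2248}
```

View pics/u.png

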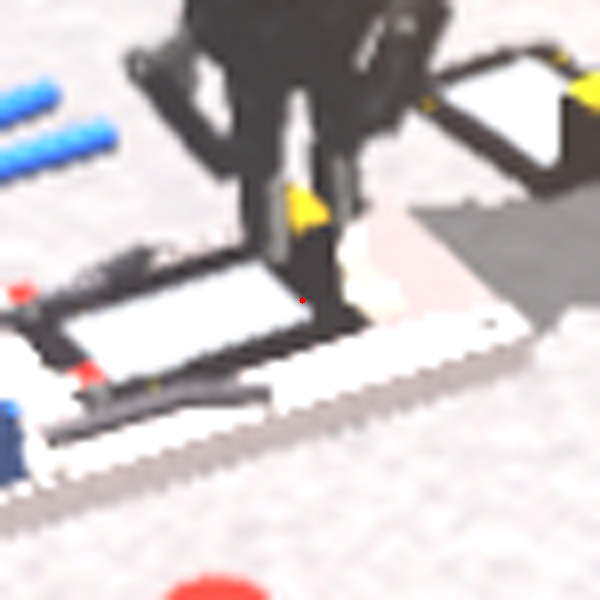

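Emit:
{"op": "drive_tool", "data": {"series": [[[-0.001,0.0002,-0.002],[0,0,0]],[[-0.001,0.0002,-0.004],[0,0,0]],[[-0.001,0.0002,-0.004],[0,0,0]]]}}

```text
time: 14.2
tool_pos: [0.5324, -0.1699, 0.0148]
tool_rot: [-0.0, 0.79, 0.613, -0.0]
contact_force: [-0.5, 0.3, -0.2]
gripper_width: 0.224
```

Emit:
{"op": "drive_tool", "data": {"series": [[[0,0,-0.002],[0,0,0]],[[0,0,-0.004],[0,0,0]],[[0,0,-0.004],[0,0,0]]]}}

```text
time: 14.5
tool_pos: [0.5323, -0.1698, 0.0108]
tool_rot: [-0.0, 0.79, 0.613, -0.0]
contact_force: [0.2, -0.6, 0.5]
gripper_width: 0.227
```

```bash
python3 v.py u2
```

```text
{'time': 14.5, 'tool_pos': [0.5323, -0.1698, 0.0108], 'tool_rot': [-0.0003, 0.7899, 0.6132, -0.0002], 'contact_force': [0.1526, -0.6461, 0.4765], 'gripper_width': 0.2265}
```

View pics/u2.png

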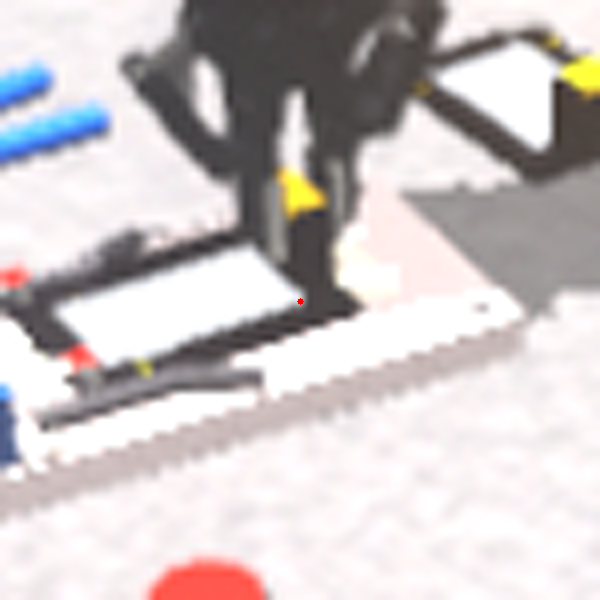

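Emit:
{"op": "drive_tool", "data": {"series": [[[0,0,-0.002],[0,0,0]],[[0,0,-0.004],[0,0,0]],[[0,0,-0.004],[0,0,0]]]}}

```text
time: 14.85
tool_pos: [0.5322, -0.1698, 0.0068]
tool_rot: [-0.0, 0.79, 0.613, -0.0]
contact_force: [0.1, -0.4, -0.3]
gripper_width: 0.226
```

Emit:
{"op": "drive_tool", "data": {"series": [[[0,0,-0.0015],[0,0,0]],[[0,0,-0.003],[0,0,0]],[[0,0,-0.003],[0,0,0]]]}}

```text
time: 15.15
tool_pos: [0.5324, -0.1698, 0.0039]
tool_rot: [-0.0, 0.79, 0.613, -0.0]
contact_force: [0.0, -0.1, 0.0]
gripper_width: 0.226
```

Emit:
{"op": "drive_tool", "data": {"series": [[[0.0015,-0.0004,0],[0,0,0]],[[0.0029,-0.0007,0],[0,0,0]],[[0.0044,-0.0011,0],[0,0,0]]]}}

```text
time: 15.45
tool_pos: [0.5349, -0.1701, 0.0039]
tool_rot: [-0.003, 0.79, 0.613, -0.002]
contact_force: [-8.5, 2.3, 5.9]
gripper_width: 0.222
```

Emit:
{"op": "drive_tool", "data": {"series": [[[0.0015,-0.0004,0],[0,0,0]],[[0.0029,-0.0007,0],[0,0,0]],[[0.0044,-0.0011,0],[0,0,0]]]}}

```text
time: 15.75
tool_pos: [0.539, -0.1708, 0.0039]
tool_rot: [-0.003, 0.79, 0.613, -0.002]
contact_force: [-9.2, 4.4, 7.6]
gripper_width: 0.224
```

```bash
python3 v.py u3
```

```text
{'time': 15.75, 'tool_pos': [0.539, -0.1708, 0.0039], 'tool_rot': [-0.0031, 0.7898, 0.6134, -0.0016], 'contact_force': [-9.1871, 4.4051, 7.6129], 'gripper_width': 0.2245}
```

View pics/u3.png

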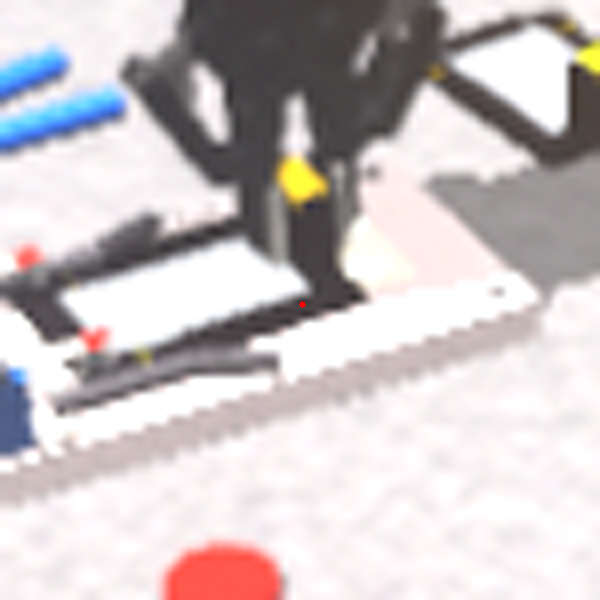

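Emit:
{"op": "drive_tool", "data": {"series": [[[0.0015,-0.0004,0.0003],[0,0,0]],[[0.0029,-0.0007,0.0003],[0,0,0]],[[0.0044,-0.0011,0.0003],[0,0,0]]]}}

```text
time: 16.1
tool_pos: [0.5436, -0.1718, 0.0039]
tool_rot: [-0.003, 0.79, 0.613, -0.001]
contact_force: [-6.4, 3.7, 5.1]
gripper_width: 0.226
```

Emit:
{"op": "drive_tool", "data": {"series": [[[0.0015,-0.0004,0],[0,0,0]],[[0.0029,-0.0007,0],[0,0,0]],[[0.0044,-0.0011,0],[0,0,0]]]}}

```text
time: 16.4
tool_pos: [0.5479, -0.1726, 0.0039]
tool_rot: [-0.003, 0.79, 0.613, -0.001]
contact_force: [-7.1, 6.2, 6.2]
gripper_width: 0.222
```

```bash
python3 v.py u4
```

```text
{'time': 16.4, 'tool_pos': [0.5479, -0.1726, 0.0039], 'tool_rot': [-0.0033, 0.7898, 0.6133, -0.0013], 'contact_force': [-7.0839, 6.1961, 6.1755], 'gripper_width': 0.2217}
```

View pics/u4.png

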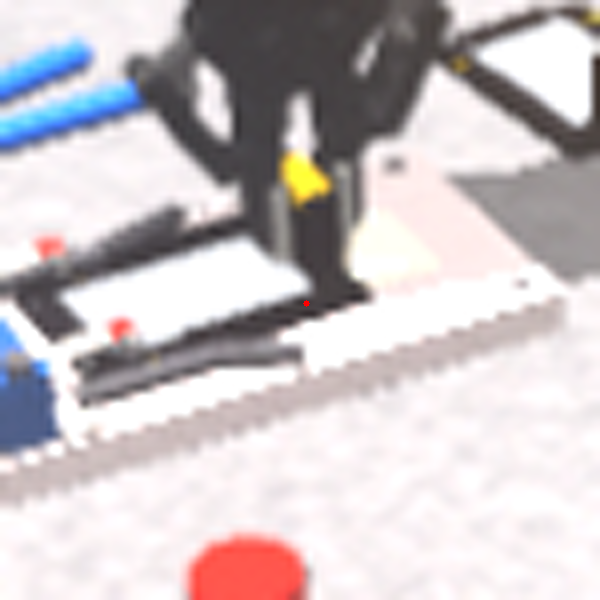

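Emit:
{"op": "drive_tool", "data": {"series": [[[0.0016,0.0003,0],[0,0,0]],[[0.0031,-0.0001,0],[0,0,0]],[[0.0046,-0.0004,0],[0,0,0]]]}}

```text
time: 16.75
tool_pos: [0.553, -0.1735, 0.0039]
tool_rot: [-0.003, 0.79, 0.613, -0.001]
contact_force: [-5.2, 3.1, 3.7]
gripper_width: 0.228
```

Emit:
{"op": "drive_tool", "data": {"series": [[[0.001,-0.0003,0],[0,0,0]],[[0.0019,-0.0005,0],[0,0,0]]]}}

```text
time: 16.95
tool_pos: [0.5551, -0.1739, 0.0039]
tool_rot: [-0.002, 0.79, 0.613, -0.001]
contact_force: [-4.7, 4.9, 3.2]
gripper_width: 0.227
```

```bash
python3 v.py u5
```

```text
{'time': 16.95, 'tool_pos': [0.5551, -0.1739, 0.0039], 'tool_rot': [-0.0024, 0.7898, 0.6133, -0.0009], 'contact_force': [-4.7239, 4.8956, 3.2498], 'gripper_width': 0.2272}
```

View pics/u5.png

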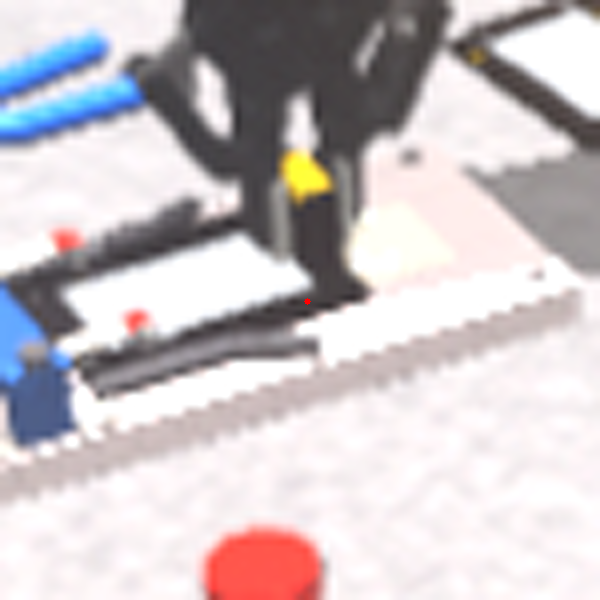

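Emit:
{"op": "drive_tool", "data": {"series": [[[0.0012,0.0003,0],[0,0,0]],[[0.0022,0.0,0],[0,0,0]]]}}

```text
time: 17.2
tool_pos: [0.5591, -0.1752, 0.0044]
tool_rot: [0.0, 0.79, 0.613, 0.0]
contact_force: [-0.1, -0.7, -0.1]
gripper_width: 0.224
```

Emit:
{"op": "drive_tool", "data": {"series": [[[0.001,-0.0003,0],[0,0,0]],[[0.0019,-0.0005,0],[0,0,0]]]}}

```text
time: 17.4
tool_pos: [0.5603, -0.1756, 0.0045]
tool_rot: [-0.001, 0.79, 0.613, -0.0]
contact_force: [-3.8, 0.7, 2.1]
gripper_width: 0.225
```

```bash
python3 v.py u6
```

```text
{'time': 17.4, 'tool_pos': [0.5603, -0.1756, 0.0045], 'tool_rot': [-0.0007, 0.7899, 0.6133, -0.0005], 'contact_force': [-3.7978, 0.6835, 2.0712], 'gripper_width': 0.225}
```

View pics/u6.png

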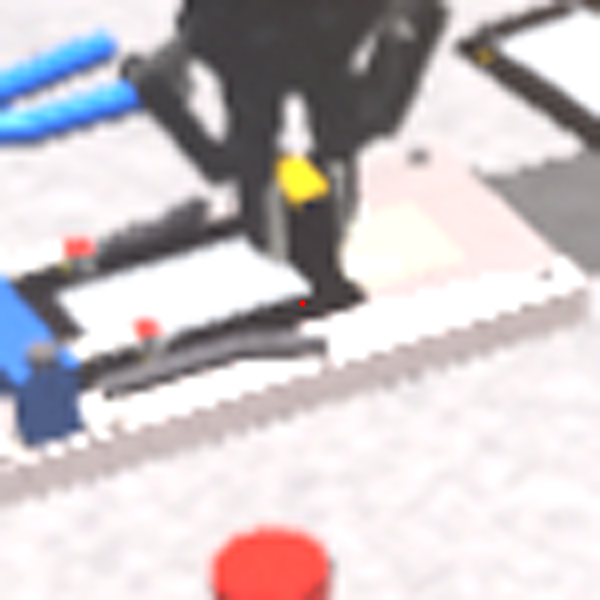

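Emit:
{"op": "drive_tool", "data": {"series": [[[-0.001,0.0003,0],[0,0,0]],[[-0.0024,0.0006,0],[0,0,0]],[[-0.0024,0.0006,0],[0,0,0]]]}}

```text
time: 17.75
tool_pos: [0.5587, -0.1753, 0.0047]
tool_rot: [0.001, 0.79, 0.613, 0.0]
contact_force: [0.2, -0.3, 0.6]
gripper_width: 0.225
```

```bash
python3 v.py u7; python3 - <<'E'
from h import *
for n,half in(("top",30),("scene",30)):
    im=grab_frame(n)
    q=P(n,[[.64,-.197,.03]])[0]; x0,y0=[int(v-half) for v in q]
    c=im[y0:y0+60,x0:x0+60,::-1]
    cv2.imwrite(f'pics/z_{n}.png',cv2.resize(c,(400,400),interpolation=cv2.INTER_CUBIC))
cv2.imwrite('pics/z.png',np.hstack([cv2.imread('pics/z_top.png'),cv2.imread('pics/z_scene.png')]))
E
```

```text
{'time': 17.75, 'tool_pos': [0.5587, -0.1753, 0.0047], 'tool_rot': [0.0005, 0.79, 0.6132, 0.0003], 'contact_force': [0.2046, -0.2574, 0.6257], 'gripper_width': 0.2248}
```

View pics/z.png

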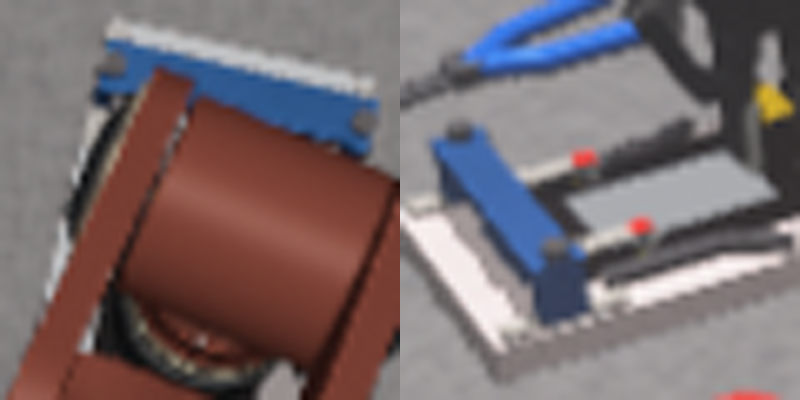

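```bash
cat > red.py <<'E'
from h import *
def cents(im):
    im=im.astype(int); m=((im[:,:,0]-np.maximum(im[:,:,1],im[:,:,2]))>70).astype(np.uint8)
    n,l,s,c=cv2.connectedComponentsWithStats(m)
    w=np.clip(im[:,:,0]-np.maximum(im[:,:,1],im[:,:,2])-30,0,None).astype(float)
    out=[]
    for i in range(1,n):
        if 150<c[i][0]<225 and 180<c[i][1]<215:
            x,y=[int(round(v)) for v in c[i]]
            ww=w[y-5:y+6,x-5:x+6]; yy,xx=np.mgrid[y-5:y+6,x-5:x+6]
            out.append((round((ww*xx).sum()/ww.sum(),2),round((ww*yy).sum()/ww.sum(),2),s[i][4]))
    return out
a=cv2.imread('pics/scene0.png')[:,:,::-1]
print('start',cents(cv2.resize(a,(512,384),interpolation=cv2.INTER_AREA)))
print('now',cents(grab_frame("scene")))
so=[.6045,-.185,0]
for z in(.026,.0275,.0315): print(z,P("scene",W(so,np.radians(-14.4),[[.033,.034,z],[.033,-.034,z]])).round(2).tolist())
E
python3 red.py
```

```text
start [(np.float64(180.89), np.float64(192.62), np.int32(6)), (np.float64(189.77), np.float64(202.85), np.int32(4))]
now [(np.float64(181.13), np.float64(192.24), np.int32(7)), (np.float64(189.52), np.float64(202.38), np.int32(8))]
0.026 [[190.72, 206.04], [182.04, 195.88]]
0.0275 [[190.68, 205.64], [182.0, 195.48]]
0.0315 [[190.57, 204.54], [181.88, 194.4]]
```

Emit:
{"op": "drive_tool", "data": {"series": [[[0,0,0],[0,0,0]],[[0,0,0],[0,0,0]],[[0,0,0.01],[0,0,0]],[[0,0,0.03],[0,0,0]],[[0,0,0.06],[0,0,0]],[[0,0,0.1],[0,0,0]],[[-0.04,0.02,0.13],[0,0,0]],[[-0.09,0.04,0.15],[0,0,0]]], "fingers": 0.35}}

```text
time: 18.75
tool_pos: [0.4792, -0.1395, 0.1545]
tool_rot: [0.002, 0.79, 0.613, 0.001]
contact_force: [-0.5, -0.3, 1.1]
gripper_width: 0.325
```

Emit:
{"op": "drive_tool", "data": {"series": [[[-0.03,0.04,0.03],[0,0,0]],[[-0.06,0.08,0.04],[0,0,0]],[[-0.09,0.12,0.05],[0,0,0]],[[-0.1,0.16,0.05],[0,0,0]],[[-0.1,0.2,0.05],[0,0,0]],[[-0.1,0.2,0.05],[0,0,0]]]}}

```text
time: 19.35
tool_pos: [0.3774, 0.0647, 0.2017]
tool_rot: [0.0, 0.788, 0.616, 0.002]
contact_force: [-0.2, -0.1, 0.2]
gripper_width: 0.323
```

```bash
python3 red.py; python3 x.py end .013 0 0 .02; python3 - <<'E'
from h import *
im=grab_frame("top"); so=np.array([.6045,-.185,0]);sy=np.radians(-14.4)
o=W(so,sy,[[.013,0,.02]])[0]
crop("top",im,P("top",[[.6,-.19,.03]])[0],45,8,[],'pics/endt.png')
cv2.imwrite('pics/endt.png',cv2.resize(cv2.imread('pics/endt.png'),(600,600)))
for n in("top","scene"):
  grab_frame(n)
  for t in("plate","plate_grip","plate_front","stage_mouth","stage_bridge"):
    print(n,t,[np.round(d['location'],4).tolist() for d in place_of(n,t) if d['location'][0]>.48 and d['location'][1]<-.1])
E
```

```text
start [(np.float64(180.89), np.float64(192.62), np.int32(6)), (np.float64(189.77), np.float64(202.85), np.int32(4))]
now [(np.float64(181.12), np.float64(192.24), np.int32(7)), (np.float64(189.52), np.float64(202.38), np.int32(7))]
0.026 [[190.72, 206.04], [182.04, 195.88]]
0.0275 [[190.68, 205.64], [182.0, 195.48]]
0.0315 [[190.57, 204.54], [181.88, 194.4]]
{'time': 19.4, 'tool_pos': [0.3777, 0.0627, 0.2015], 'tool_rot': [0.0007, 0.7883, 0.6153, 0.0008], 'contact_force': [0.4395, -0.14, -0.3804], 'ft_torque': [0.0084, -0.0587, 0.0239], 'gripper_width': 0.3256}
top plate [[0.6087, -0.1911, 0.0193], [0.6022, -0.1919, -0.0002]]
top plate_grip [[0.5598, -0.1861, 0.0612]]
top plate_front [[0.6652, -0.2115, 0.0222]]
top stage_mouth [[0.5754, -0.1846, 0.02]]
top stage_bridge [[0.6604, -0.2075, 0.0192], [0.6029, -0.1905, -0.0007]]
scene plate [[0.6096, -0.1951, 0.0208]]
scene plate_grip [[0.562, -0.1827, 0.0608]]
scene plate_front [[0.6684, -0.2067, 0.0178]]
scene stage_mouth [[0.5745, -0.1813, 0.0187]]
scene stage_bridge []
```

View pics/end.png

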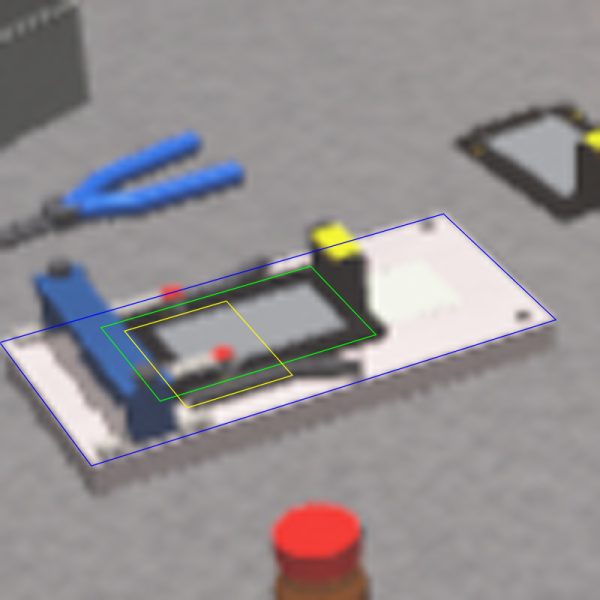

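View pics/endt.png

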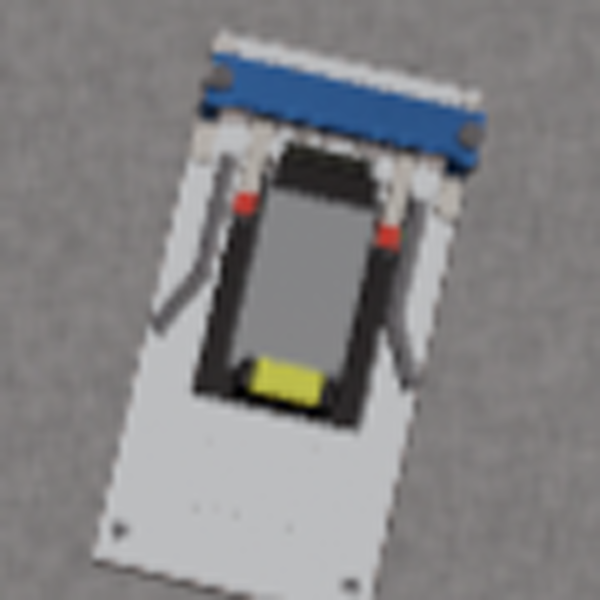

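```bash
python3 - <<'E'
from plant import *
print(job_done())
E
```

```text
the job is handed in; nothing more can be done
None
```

The glass plate from the blue pad is lying flat on the stage with both clips snapped down. I handed the job in at about 19.5 s; no verdict was reported.

**What I did:**
- I took the plate farthest from the base, the one on the blue pad, and gripped it across the thickness of its grip.
- I set it flat on the open end of the stage and loosened the fingers.
- I pushed it home with the rear finger on the grip's back face, taking small steps and watching the force.
- Push force along the stage reached about 10 N on the ramp and 6 N on the flat. It fell to nothing as the clips dropped in, then rose to about 4 N against the stop.
- I then backed off, opened the fingers and moved the arm clear.

**Last checks:**
- **Clips:** in the scene camera both red tips sit about 0.4–0.5 px above their empty-stage positions. That is about 1.5 mm, or roughly 0.033 rad; riding on the flat would be about 1.5 px. I had no direct reading of the clip joints.
- **Plate:** the top view shows it in line between the guides with its front at the stop. Its origin is near stage x = 5 mm, so the bridge was close to its middle setting. The networks put its underside within about 1 mm of the stage top.
- **Bystanders:** the arm stayed clear of them and felt no contact. The jar and pliers look unmoved in the last pictures; I did not compare the gear or screwdriver.

**What disagreed:**
- **Fingertip height:** the pictures showed the fingertips about 25 mm higher than the reported TCP. I went by the pictures and the lack of contact force, so commanded heights were lower than the nominal geometry gives.
- **Upward force:** the tool also read 6–8 N upward while pushing on the ramp, so the plate was pressed down slightly. The combined readings stayed near 12 N, well under the 36 N limit.

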